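# Set out the sample check-in corner

### The arm

A 7-joint arm with a two-finger parallel gripper is mounted at the origin on the work surface. World frame = base frame: x ahead of the robot, y to its left, z up, the work surface at z = 0. Lengths are in m, angles in rad, forces in N, time in s.
With the tool pointing down it reaches from about 0.35 to 0.9 m from the base axis. Payload 7.2 kg.
Tool frame: the origin (TCP) lies at the very end of the fingers, on their centre line; the grasp point (between the pads) lies 19 mm behind it; x points along the fingers, y is the direction in which the jaws open and shut, and the axes are right-handed (so a half turn about x gives the same grasp; the last joint's range is limited). The gripper opens to 88 mm and grips with 3 to 60 N. Pads are 20 mm wide; open, the fingers measure 115 mm over their backs; the gripper's body (75 mm by 178 mm) begins 61 mm behind the grasp point.
Start: joints at [1.135, 0.411, -0.013, 1.596, 0.006, 1.134, -0.082], TCP at [0.225, -0.583, 0.196] pointing down, gripper open.
Joint ranges: [-2.95, 2.95], [-0.29, 1.99], [-1.47, 1.44], [0.14, 2.54], [-1.03, 4.17], [0.13, 1.85], [-2.86, 2.86]. Speed limits (rad/s): [2.39, 2.39, 3.01, 3.01, 3.14, 3.14, 3.14].

### API

Orientations are given as a 3x3 rotation matrix whose columns are the frame's x, y, z axes.
In Python, from workcell import readout, imaging, ticket gives the robot as it stands.
- The arm moves only by the shell command python3 -m crank 'ROWS' [FORCE]. ROWS is JSON, a list that holds one entry, the list of rows, each a list of 5 numbers: the shift along the tool's x, y, z in mm, then the turn about the tool's x in degrees, then the finger opening in mm, from 0 to 87.8. In form: [[[tx, ty, tz, roll, jaw], ...]]. A call has 1 to 5 rows; each row is the pose to reach, as a shift and turn from the pose commanded when the call began, along the tool's axes at that moment; what a row does not reach only later rows make up. A row lasts 1/10 s, in which the tool goes at most 50 mm and 8.59 degrees, less where a joint would pass 70% of its speed; a pose out of reach is approached as far as the arm can. A call with a gripper value outside its range is refused whole. The fingers move at their own pace and stop on an object; FORCE is the grip in N (left out, the last holds). Time passes only in rows, so rows that repeat a pose let the fingers close. It gives the time, the measured TCP pose, the force and the opening at its end, in the units of the state.
- readout.get_state(): the state, without advancing time (a new reading comes with each control period).
- imaging.read_camera(name): name is "scene" or "top" or "wrist"; returns a dict with "image" (480x640x3 uint8, red, green, blue), "mtx" (3x3 intrinsics, pixels), "world_to_cam" (4x4, takes a point from world to camera coordinates). Camera axes: x right, y up, looking along -z (the intrinsics and any distortion apply to the point x, -y, -z); pixel columns grow to the right and rows downward; lengths in m; the calibration is good to about 2 mm. A picture is of the moment at which its call begins. There is no depth.
- ticket.sign_off(): hands the job in, once; it reports no verdict.
The state is a dict: "clock": time; "joint_positions": joint angles; "qd": joint speeds; "joint_efforts": joint torques, N m; "position": TCP position; "tcp_rot": TCP orientation; "force": force on the tool from outside, world axes, zero at the start; "ft_torque": the same for the moment, N m; "gripper_width": finger opening in m.
Only numpy, scipy, OpenCV 4.12 (cv2) and the standard library are available. Lean on these libraries where they do the work, as an engineer would, in place of code of your own. Each camera call takes 0.05 s, during which the arm holds its last target.

### The job

Set out the check-in corner: lay the red-capped tube across the sloped blue tube rest so that it lies against the white lip at the bottom, and the green-capped tube behind it, resting against the red one. Stand the wide black-lidded pot upright on the table midway between the tube rest and the cardboard carton of blue-capped tubes (not the white canister), in line with their middles, and stack the small yellow-lidded pot centred on its lid. Leave the roll of orange tape where it lies.

Things in the scene. Friction and masses are not known exactly. Their poses are not given: they have to be found in the camera images.
- rest: Blue plastic sloped tube rest with a white lip, fixed, 150 mm wide (y), 155 mm deep (x), 64 mm high at the back. Origin: middle of its footprint at table height; own x points from the lip (front, nearest the robot) to the raised back, y left along the lip, z up. Tube centres when settled, in these axes: against the lip at x -60, z 34 mm; behind that tube at x -32, z 43 mm.
- rest_foot (a point): Foot of the rest's slope, middle of its width, where slope and lip's inner face meet (70 mm before the rest's origin, 15 mm up; same axes). The flat slope rises 0.314 rad (18 degrees) towards +x, 150 mm long. Lip square to the slope, 18 mm high, 8 mm thick; side cheeks 14 mm high, 138 mm between them. A tube laid across the slope rolls down to the lip by itself.
- carton: Open brown cardboard carton packed with upright blue-capped tubes, fixed, 120 mm deep (x), 150 mm wide (y), 60 mm high, caps to 77 mm. Origin: middle of its underside, z up. It stands to the left or the right of the tube rest, its middle 275 to 285 mm from the rest's, in line with the rest's own y axis.
- canister: White round canister with a white lid, 100 mm across, 160 mm high, fixed, on the other side of the tube rest. Origin: middle of its underside. It takes no part in the job.
- red_tube_mid (a point): Lying white tube, red cap and red band, a plain cylinder 30 mm across, 100 mm long, about 50 g, loose on the table. Point: its centre, 15 mm above what it lies on. Its x axis runs along the tube towards the cap (y and z roll with it). It rolls if pushed.
- green_tube_mid (a point): Same tube with a green cap and green band: 30 mm across, 100 mm long, about 50 g. Point: its centre; x along the tube towards the cap (y and z roll with it).
- wide_pot_mid (a point): Upright white round pot with a flat black lid, 60 mm across, 55 mm high, about 110 g, loose. Point: its centre, half-way up (27.5 mm); z up.
- small_pot_mid (a point): Upright white round pot with a flat yellow lid, 40 mm across, 45 mm high, about 50 g, loose. Point: its centre, half-way up (22.5 mm); z up.
- tape_mid (a point): Roll of orange tape lying flat, 70 mm across, 24 mm high, loose. Point: its centre, half-way up. A bystander: leave it.
Mind the look-alikes: they are no part of the job. What is shaped like the part that bears wide_pot_mid but pink or turquoise is not meant.

How it is judged:
At the end, for the whole second after the job is handed in: Red tube against the lip, green tube against it (8 mm along, 6 mm in height, 25 mm sideways, 0.15 rad); wide pot upright on the table, within 153 mm of the middles of rest and carton and 15 mm of the rest's y axis; small pot upright on its lid within 12 mm; all released, at rest (x of red_tube_mid in the frame of rest between -0.0684 and -0.0524 m and y of red_tube_mid in the frame of rest between -0.025 and 0.025 m and z of red_tube_mid in the frame of rest between 0.0279 and 0.0399 m and angle between the x axis of each of red_tube_mid, green_tube_mid and the y axis of rest, either way round below 0.15 rad and x of green_tube_mid in the frame of rest between -0.0398 and -0.0238 m and y of green_tube_mid in the frame of rest between -0.025 and 0.025 m and z of green_tube_mid in the frame of rest between 0.0372 and 0.0492 m and horizontal distance between wide_pot_mid and rest below 0.153 m and horizontal distance between wide_pot_mid and carton below 0.153 m and x of wide_pot_mid in the frame of rest between -0.015 and 0.015 m and angle between each of wide_pot_mid, small_pot_mid's own z axis and vertical below 0.1 rad and height (world z) of wide_pot_mid below 0.033 m and horizontal distance between small_pot_mid and wide_pot_mid below 0.012 m and height (world z) of small_pot_mid between 0.072 and 0.084 m and linear speed of each of red_tube, green_tube, wide_pot, small_pot below 0.02 m/s); the robot touches nothing.
It fails at once if the roll of tape is moved by more than 25 mm (distance of tape_mid from where it was at the start of the episode above 0.025 m).
It also fails if it takes over 99 s, if anything falls off the work surface, if the arm or the gripper's body presses on something with over 40 N, if the wrist force passes 120 N, or if a joint passes its speed limit or range.

## Working session

There is one attempt and no reset: what is moved stays moved. The work goes in short steps, Python scripts to look and compute and a shell command to move; the robot and the scene stay as the last step left them, time stands still between calls to the robot, and variables do not carry over. Pictures are saved under pics/ and viewed, and the job is handed in when it is done.

```bash
ls; mkdir -p pics; python3 - <<'E'
from workcell import readout, imaging, ticket
import cv2,numpy as np
s=readout.get_state()
for k,v in s.items(): print(k,np.round(v,4).tolist())
for n in ["scene","top","wrist"]:
    c=imaging.read_camera(n); cv2.imwrite(f"pics/a_{n}.png",c["image"][:,:,::-1]); print(n,np.round(c["mtx"],2).tolist(),np.round(c["world_to_cam"],4).tolist(),[k for k in c])
E
```

```text
pics
clock 0.0
joint_positions [1.1348, 0.4119, -0.0127, 1.5971, 0.0056, 1.1343, -0.0822]
qd [0.0004, -0.0002, 0.0011, -0.0018, -0.0007, -0.0005, -0.0011]
joint_efforts [0.0, -58.7947, 0.6418, -29.1074, -0.0539, 0.0183, 0.0001]
position [0.2245, -0.5827, 0.1951]
tcp_rot [[-0.0007, 0.3596, -0.9331], [0.0014, -0.9331, -0.3596], [-1.0, -0.0016, 0.0001]]
force [0.0353, -0.5081, -0.1008]
ft_torque [0.0113, 0.0025, 0.0359]
gripper_width 0.0881
scene [[548.92, 0.0, 318.48], [0.0, 548.92, 240.36], [0.0, 0.0, 1.0]] [[0.3814, 0.9243, -0.0131, -0.1596], [-0.581, 0.2508, 0.7743, 0.2705], [0.719, -0.2877, 0.6327, -1.4478], [0.0, 0.0, 0.0, 1.0]] ['image', 'mtx', 'world_to_cam']
top [[449.61, 0.0, 317.24], [0.0, 449.61, 238.51], [0.0, 0.0, 1.0]] [[0.0184, -0.9998, 0.0122, -0.0423], [0.9947, 0.0195, 0.1014, -0.512], [-0.1016, 0.0102, 0.9948, -0.9043], [0.0, 0.0, 0.0, 1.0]] ['image', 'mtx', 'world_to_cam']
wrist [[431.99, 0.0, 323.23], [0.0, 431.99, 238.95], [0.0, 0.0, 1.0]] [[0.3597, -0.9331, -0.0019, -0.6245], [0.8961, 0.346, -0.2782, 0.0344], [0.2603, 0.0983, 0.9605, -0.3906], [0.0, 0.0, 0.0, 1.0]] ['image', 'mtx', 'world_to_cam']
```

View pics/a_scene.png

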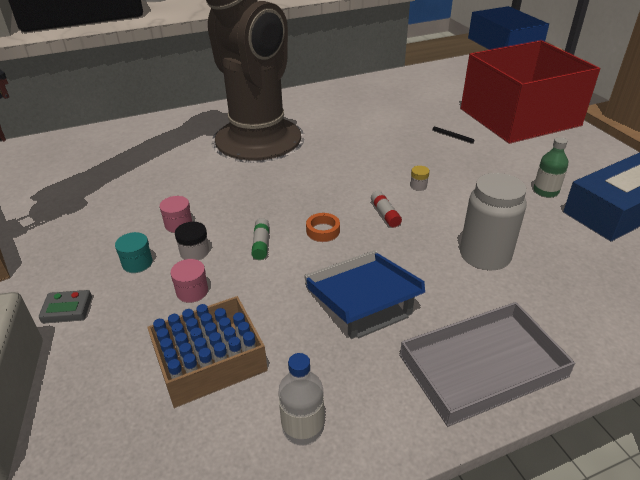

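View pics/a_top.png

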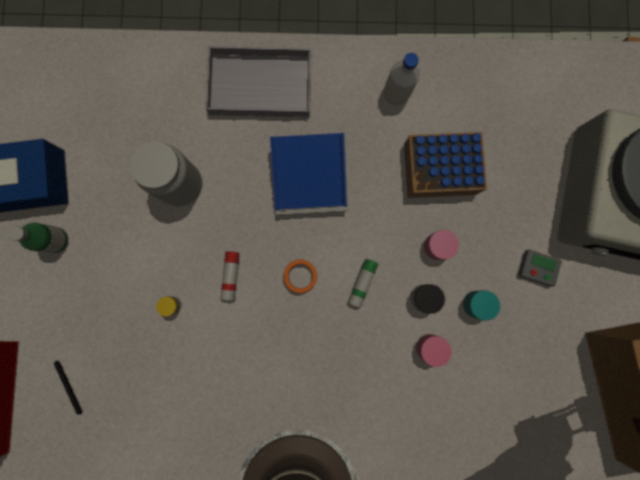

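View pics/a_wrist.png

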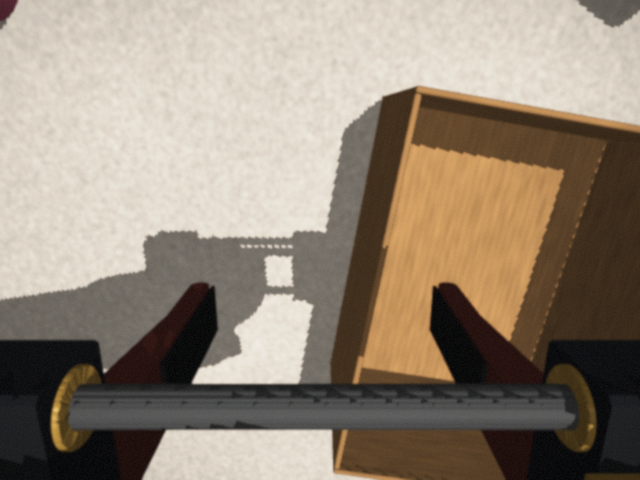

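The scene shows the rest at top-view pixel (310,172), the carton at (447,163) on the robot's right, and the canister at (160,168). The tubes are at (231,277) red and (363,284) green, the tape is at (300,277) and the small pot at (167,306).
Candidates for the wide pot are pink (443,246), pink (435,350), turquoise (483,305) and black-lidded (429,298). Only (429,298) has a black lid and white body, so that is the one meant. I'll confirm it in enlarged crops.

```bash
cat > h.py <<'E'
import numpy as np,cv2
from workcell import readout, imaging, ticket
def cam(n):
    c=imaging.read_camera(n); return c
def ray(c,uv):
    K=c["mtx"];M=c["world_to_cam"];R=M[:3,:3];t=M[:3,3]
    d=np.linalg.solve(K,[uv[0],uv[1],1.]);d=np.array([d[0],-d[1],-d[2]])
    return -R.T@t,(R.T@d)/np.linalg.norm(d)
def plane(c,uv,z):
    o,d=ray(c,uv);return o+d*(z-o[2])/d[2]
def tri(c1,u1,c2,u2):
    o1,d1=ray(c1,u1);o2,d2=ray(c2,u2)
    s=np.linalg.lstsq(np.c_[d1,-d2],o2-o1,rcond=None)[0]
    a=o1+s[0]*d1;b=o2+s[1]*d2
    return (a+b)/2,np.linalg.norm(a-b)
def proj(c,p):
    M=c["world_to_cam"];q=M[:3,:3]@np.asarray(p)+M[:3,3];v=c["mtx"]@[q[0],-q[1],-q[2]];return v[:2]/v[2]
def hsv(c): return cv2.cvtColor(c["image"],cv2.COLOR_RGB2HSV)
def mask(c,lo,hi,roi):
    h=hsv(c)
    if lo[0]<0: m=((h[...,0]>=180+lo[0])|(h[...,0]<=hi[0]));m=m&(h[...,1]>=lo[1])&(h[...,1]<=hi[1])&(h[...,2]>=lo[2])&(h[...,2]<=hi[2]);m=m.astype(np.uint8)*255
    else: m=cv2.inRange(h,np.array(lo),np.array(hi))
    x0,y0,x1,y1=roi;z=np.zeros_like(m);z[y0:y1,x0:x1]=m[y0:y1,x0:x1];return z
def blobs(m,amin=10):
    n,l,s,ce=cv2.connectedComponentsWithStats(m)
    return [(ce[i].round(1).tolist(),s[i].tolist()) for i in range(1,n) if s[i,4]>=amin]
def go(p,yaw=None):
    """print tool shift mm & roll for TCP target p; yaw = wanted world angle of tool y (mod pi)"""
    s=readout.get_state();R=np.array(s["tcp_rot"]);d=R.T@(np.asarray(p)-s["position"])*1000
    r=0
    if yaw is not None:
        cur=np.arctan2(R[1,1],R[0,1]);dy=(yaw-cur+np.pi/2)%np.pi-np.pi/2;r=-np.degrees(dy)
    print("t",s["clock"],"shift",d.round(1).tolist(),"roll",round(r,2),"j7",round(s["joint_positions"][6],2))
E
python3 - <<'E'
from h import *
t=cam("top");s=cam("scene")
np.save("t.npy",t,allow_pickle=True);np.save("s.npy",s,allow_pickle=True)
a=cv2.resize(t["image"][225:375,140:340],None,fx=4,fy=4,interpolation=cv2.INTER_NEAREST)
b=cv2.resize(t["image"][225:375,330:530],None,fx=4,fy=4,interpolation=cv2.INTER_NEAREST)
c=cv2.resize(s["image"][140:330,110:450],None,fx=2.3,fy=2.3,interpolation=cv2.INTER_NEAREST)
for n,i in zip("abc",(a,b,c)): cv2.imwrite(f"pics/b_{n}.png",i[:,:,::-1])
E
```

```text
(no output)
```

View pics/b_a.png

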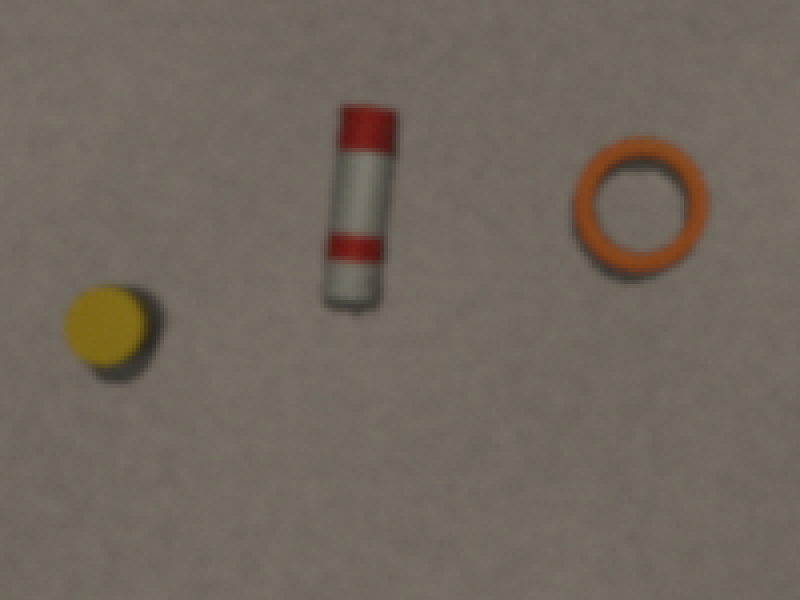

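View pics/b_b.png

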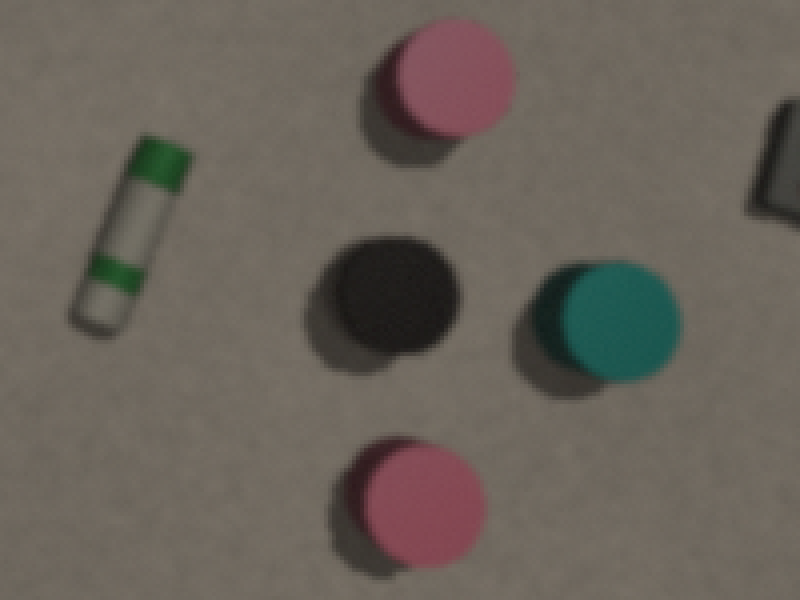

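View pics/b_c.png

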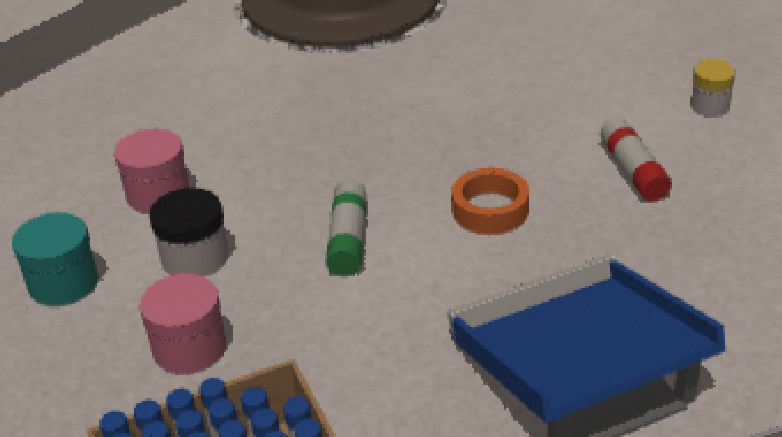

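The crops confirm it: the black lid with a white body is at top px (429.5,298.7) and scene px (192,235). Its pink and turquoise neighbours are single-coloured. Next I'll triangulate the coloured parts in both views.

```bash
python3 - <<'E'
from h import *
t=np.load("t.npy",allow_pickle=True).item();s=np.load("s.npy",allow_pickle=True).item()
for nm,lo,hi,rt,rs in [("red",(-8,110,40),(8,255,255),(215,240,250,310),(365,185,410,230)),
 ("green",(50,90,30),(80,255,255),(340,250,385,315),(245,210,280,265)),
 ("yellow",(18,120,60),(32,255,255),(150,290,185,325),(405,160,435,195)),
 ("black",(0,0,0),(180,255,45),(412,282,446,314),(172,220,212,250)),
 ("tape",(5,130,60),(17,255,255),(280,255,320,300),(300,205,345,245)),
 ("blue",(100,150,30),(125,255,255),(265,125,355,220),(300,250,430,325))]:
    bt=blobs(mask(t,lo,hi,rt));bs=blobs(mask(s,lo,hi,rs));print(nm);print(" T",bt);print(" S",bs)
    bt.sort(key=lambda b:-b[1][4]);bs.sort(key=lambda b:-b[1][4])
    for a,b in zip(bt,bs): p,e=tri(t,a[0],s,b[0]);print("  3d",p.round(4),"gap",e.round(4))
E
```

```text
red
 T [([231.5, 257.0], [225, 251, 14, 12, 148]), ([228.5, 286.6], [222, 283, 14, 8, 92])]
 S [([378.5, 198.9], [374, 195, 13, 11, 64]), ([392.7, 218.2], [385, 210, 17, 17, 213])]
  3d [0.4716 0.1449 0.017 ] gap 0.0003
  3d [0.4097 0.1453 0.0263] gap 0.0035
green
 T [([369.7, 265.4], [363, 260, 14, 12, 116]), ([358.5, 293.0], [353, 289, 12, 9, 66])]
 S [([262.0, 226.2], [255, 224, 14, 7, 48]), ([259.0, 250.0], [252, 241, 15, 18, 230])]
  3d [ 0.4597 -0.1422  0.0175] gap 0.0011
  3d [ 0.4027 -0.1177  0.0278] gap 0.0025
yellow
 T [([166.3, 306.2], [156, 297, 21, 20, 334])]
 S [([419.9, 172.3], [411, 166, 18, 14, 210])]
  3d [0.3693 0.2675 0.0388] gap 0.0003
black
 T [([427.7, 298.6], [412, 285, 32, 29, 723])]
 S [([190.4, 233.3], [175, 222, 32, 24, 606])]
  3d [ 0.3938 -0.2564  0.0467] gap 0.0013
tape
 T [([299.7, 276.0], [284, 260, 33, 33, 436])]
 S [([322.6, 226.7], [306, 213, 34, 29, 709])]
  3d [0.4349 0.0025 0.0125] gap 0.0001
blue
 T [([308.3, 170.8], [271, 134, 75, 75, 4988])]
 S [([366.7, 288.7], [307, 254, 118, 70, 4293])]
  3d [ 0.654  -0.0089  0.0356] gap 0.0051
```

```bash
python3 - <<'E'
from h import *
t=np.load("t.npy",allow_pickle=True).item();s=np.load("s.npy",allow_pickle=True).item()
def crop(c,x0,y0,x1,y1,f,n):
    i=cv2.resize(c["image"][y0:y1,x0:x1],None,fx=f,fy=f,interpolation=cv2.INTER_CUBIC);i=np.clip(i*1.6,0,255).astype(np.uint8)
    cv2.imwrite(f"pics/{n}.png",i[:,:,::-1])
crop(t,255,115,365,225,5,"c_rt");crop(s,295,245,435,340,5.5,"c_rs");crop(t,395,120,495,205,6,"c_ct");crop(s,140,290,275,405,5,"c_cs")
for nm,a,b in [("red",(231.5,257),(228.5,286.6)),("green",(369.7,265.4),(358.5,293.0))]:
    A=plane(t,a,.027);B=plane(t,b,.027);print(nm,np.linalg.norm(A-B),"c",(A+(B-A)*.65).round(4),"yaw axis",np.degrees(np.arctan2(*(A-B)[[1,0]])).round(1))
E
```

```text
red 0.06067991834464734 c [0.4316 0.1454 0.027 ] yaw axis -3.6
green 0.061151004326182604 c [ 0.4221 -0.1269  0.027 ] yaw axis -21.7
```

View pics/c_rt.png

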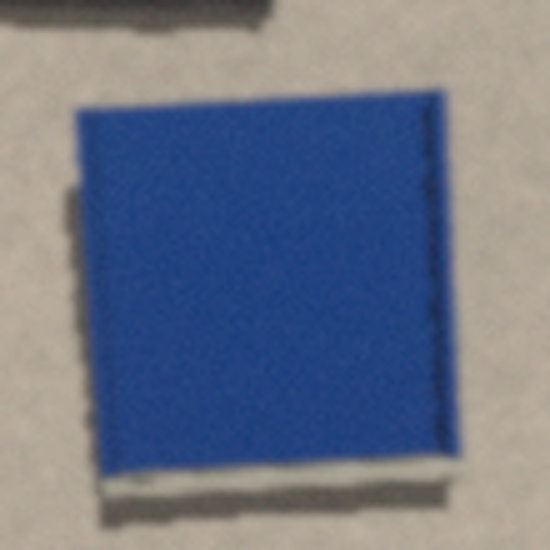

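View pics/c_rs.png

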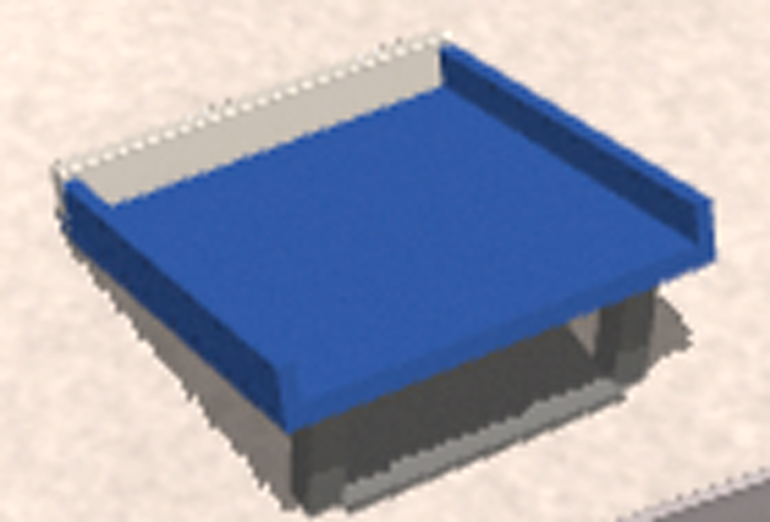

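View pics/c_ct.png

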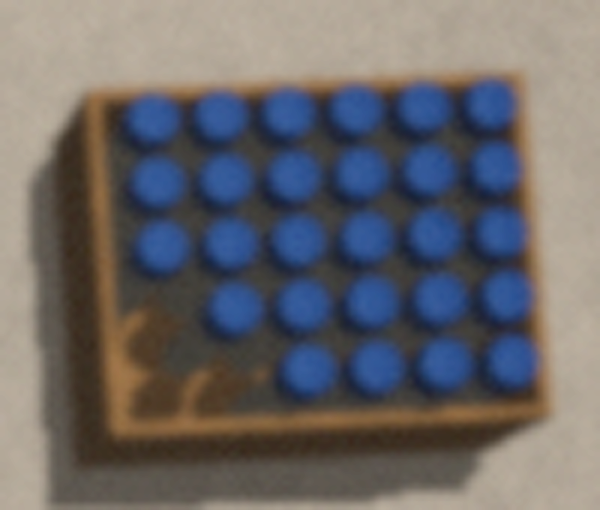

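View pics/c_cs.png

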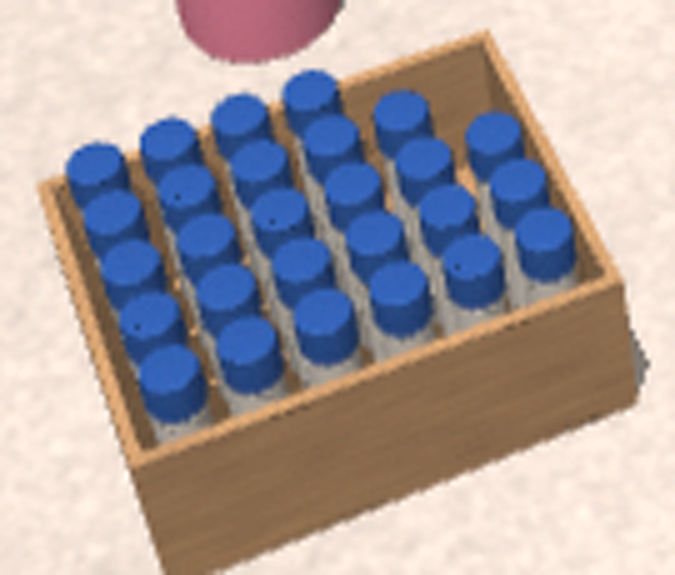

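The crops show clean corners on the rest (cheek tops at the back, lip ends) and on the carton rim. I'll triangulate those.

```bash
python3 - <<'E'
from h import *
t=np.load("t.npy",allow_pickle=True).item();s=np.load("s.npy",allow_pickle=True).item()
f=lambda x0,y0,k,p:((p[0]+.5)/k+x0-.5,(p[1]+.5)/k+y0-.5)
C=[]
for a,b in [((90,92),(622,282)),((522,73),(138,460)),((548,412),(42,185)),((113,437),(487,33))]:
    p,e=tri(t,f(395,120,6,a),s,f(140,290,5,b));C.append(p);print("carton",p.round(4),e.round(4))
C=np.array(C);cm=C.mean(0);print("mid",cm.round(4),"sizes",[np.linalg.norm(C[i]-C[i-1]).round(4) for i in range(4)])
yv=(C[0]+C[3]-C[1]-C[2]);print("y-axis dir deg",np.degrees(np.arctan2(-yv[0],yv[1])))
R=[]
for a,b in [((78,110),(712,202)),((445,92),(275,368)),((462,466),(65,168)),((103,484),(448,38))]:
    p,e=tri(t,f(255,115,5,a),s,f(295,245,5.5,b));R.append(p);print("rest",p.round(4),e.round(4))
R=np.array(R)
for i,j in((0,1),(3,2)):
    v=R[i]-R[j];print("rest w",np.linalg.norm(v),np.degrees(np.arctan2(-v[0],v[1])),"mid",((R[i]+R[j])/2).round(4))
v=R[0]+R[1]-R[2]-R[3];print("x dir",np.degrees(np.arctan2(v[1],v[0])),np.linalg.norm(v)/2)
# slope surface corners back edge top view plane z=.061
E
```

```text
carton [ 0.7263 -0.2161  0.0605] 0.0024
carton [ 0.7355 -0.3628  0.0627] 0.0033
carton [ 0.6183 -0.3709  0.0608] 0.0018
carton [ 0.6071 -0.224   0.0593] 0.0019
mid [ 0.6718 -0.2935  0.0608] sizes [np.float64(0.1195), np.float64(0.1471), np.float64(0.1175), np.float64(0.1473)]
y-axis dir deg 3.984789015550615
rest [0.7118 0.0673 0.0752] 0.0029
rest [ 0.7221 -0.0806  0.075 ] 0.001
rest [ 0.5778 -0.091   0.033 ] 0.0041
rest [0.5671 0.0561 0.0308] 0.0011
rest w 0.14832846456727827 3.9932841892319355 mid [ 0.717  -0.0067  0.0751]
rest w 0.14747085101313392 4.158282167674247 mid [ 0.5725 -0.0174  0.0319]
x dir 4.2702610460799395 0.15117631826649866
```

The rest's yaw is about 4.1° with its origin near (0.650, -0.012). The carton middle is (0.672, -0.2935), 282.6 mm away and in line, so both check against the text. The pot's target is therefore about (0.661, -0.1525). Now the wide pot.

```bash
python3 - <<'E'
from h import *
t=np.load("t.npy",allow_pickle=True).item();s=np.load("s.npy",allow_pickle=True).item()
p=plane(t,(429.4,298.7),.055);print(p)
cr=cv2.resize(s["image"][215:275,165:225],None,fx=8,fy=8,interpolation=cv2.INTER_CUBIC)
print(proj(s,p), proj(s,[p[0],p[1],.0]))
for u in [(444,244.6),(436.3,351.7),(485,305)]: print(plane(t,u,.055).round(3))
go([p[0],p[1],.19],np.radians(45))
E
```

```text
[ 0.3940407  -0.25701333  0.055     ]
[189.74589909 230.11694353] [194.21725181 251.87900492]
[ 0.502 -0.287  0.055]
[ 0.291 -0.27   0.055]
[ 0.384 -0.368  0.055]
t 0.25 shift [5.7, -243.2, -275.3] roll 66.07 j7 -0.08
```

```bash
python3 -m crank '[[[0,-243,-275,0,87],[0,-243,-275,0,87],[0,-243,-275,0,87],[0,-243,-275,0,87],[0,-243,-275,0,87]]]' 20; python3 -c "
from h import *
go([.394,-.257,.13],np.radians(45))"
```

```text
clock: 0.75
position: [0.3406, -0.3595, 0.1961]
tcp_rot: [[0.0, 0.359, -0.933], [-0.0, -0.933, -0.359], [-1.0, 0.0, -0.0]]
force: [1.3, -0.6, 0.2]
gripper_width: 0.0871
t 0.75 shift [66.1, -76.5, -86.7] roll 66.06 j7 -0.52
```

```bash
python3 -m crank '[[[20,-76,-87,34,87],[40,-76,-87,34,87],[60,-76,-87,34,87],[60,-76,-87,34,87],[60,-76,-87,34,87]]]'; python3 -m crank '[[[0,0,0,32,87],[0,0,0,32,87],[0,0,0,32,87],[0,0,0,32,87],[0,0,0,32,87]]]'; python3 -c "
from h import *
go([.394,-.257,.012],np.radians(45))
c=cam('wrist');cv2.imwrite('pics/d.png',c['image'][:,:,::-1]);print(proj(c,[.394,-.257,.055]))"
```

```text
clock: 1.25
position: [0.3938, -0.2575, 0.1349]
tcp_rot: [[-0.002, -0.226, -0.974], [0.001, -0.974, 0.226], [-1.0, -0.001, 0.002]]
force: [0.0, -0.5, 1.0]
gripper_width: 0.0869
clock: 1.75
position: [0.3939, -0.2591, 0.136]
tcp_rot: [[0.0, -0.707, -0.707], [-0.0, -0.707, 0.707], [-1.0, 0.0, -0.0]]
force: [-0.5, 0.4, -0.2]
gripper_width: 0.087
t 1.75 shift [124.0, -1.6, 1.5] roll -0.01 j7 -1.89
[319.86514317 238.54240273]
```

View pics/d.png

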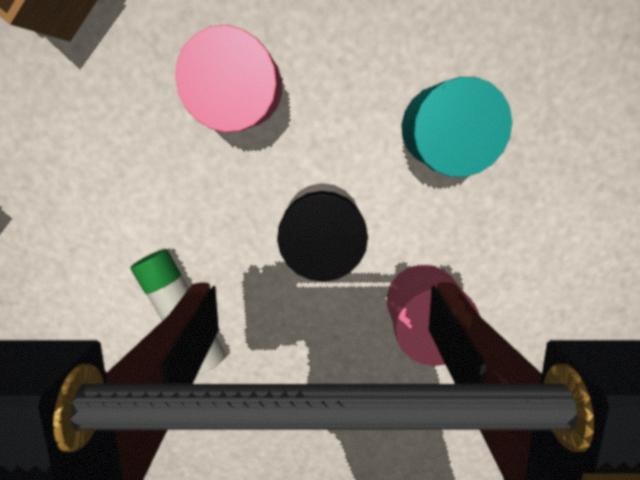

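The wrist view shows the black lid at (322,236) against a predicted (320,238.5), so it agrees. The finger paths look clear. Descending and gripping.

```bash
python3 -m crank '[[[40,-2,1.5,0,87],[80,-2,1.5,0,87],[110,-2,1.5,0,87],[123,-2,1.5,0,87],[123,-2,1.5,0,87]]]' 20; python3 -m crank '[[[0,0,0,0,50],[0,0,0,0,50],[0,0,0,0,50],[0,0,0,0,50],[0,0,0,0,50]]]' 20;  python3 -m crank '[[[-5,0,0,0,50],[-40,0,0,0,50],[-80,0,0,0,50],[-120,0,0,0,50],[-120,0,0,0,50]]]' 20; python3 -c "
from h import *
go([.661,-.1525,.14],np.radians(4.1))"
```

```text
clock: 2.3
position: [0.3928, -0.2558, 0.0111]
tcp_rot: [[-0.003, -0.704, -0.71], [0.002, -0.71, 0.704], [-1.0, 0.001, 0.004]]
force: [0.3, 0.0, 0.3]
gripper_width: 0.0869
clock: 2.8
position: [0.3947, -0.2571, 0.0138]
tcp_rot: [[0.001, -0.706, -0.708], [-0.001, -0.708, 0.706], [-1.0, -0.0, -0.002]]
force: [-1.1, 0.4, 6.8]
gripper_width: 0.0592
clock: 3.3
position: [0.397, -0.2582, 0.138]
tcp_rot: [[0.008, -0.706, -0.708], [-0.004, -0.708, 0.706], [-1.0, -0.002, -0.008]]
force: [1.8, -1.8, -1.2]
gripper_width: 0.0598
t 3.3 shift [-0.5, -261.3, -112.3] roll 40.97 j7 -1.9
```

```bash
python3 -m crank '[[[0,-45,-20,8,50],[0,-90,-40,16,50],[0,-135,-60,24,50],[0,-180,-80,32,50],[0,-225,-97,41,50]]]' 20; python3 -m crank '[[[0,0,0,0,50],[0,0,0,0,50],[0,0,0,0,50]]]' ; python3 -c "
from h import *
go([.661,-.1525,.14],np.radians(4.1))"
```

```text
clock: 3.8
position: [0.6229, -0.1653, 0.132]
tcp_rot: [[-0.001, -0.997, -0.078], [-0.0, -0.078, 0.997], [-1.0, 0.001, -0.0]]
force: [-1.2, -0.8, -1.1]
gripper_width: 0.0597
clock: 4.1
position: [0.6203, -0.1667, 0.1322]
tcp_rot: [[-0.002, -0.997, -0.077], [-0.0, -0.077, 0.997], [-1.0, 0.002, -0.0]]
force: [-0.0, -0.6, -1.3]
gripper_width: 0.0592
t 4.1 shift [-7.9, -41.7, 11.1] roll 0.29 j7 -2.86
```

J7 has reached the edge of its range. I'll turn the tool back by a half turn, which gives the same grasp.

```bash
for i in 1 2 3 4; do python3 -m crank '[[[0,0,0,-8,50],[0,0,0,-16,50],[0,0,0,-24,50],[0,0,0,-32,50],[0,0,0,-40,50]]]' >/dev/null; done; python3 -m crank '[[[0,0,0,-8,50],[0,0,0,-16,50],[0,0,0,-20,50],[0,0,0,-20,50]]]'; python3 -c "
from h import *
go([.661,-.1525,.10],np.radians(4.1))"
```

```text
clock: 6.5
position: [0.6204, -0.1679, 0.133]
tcp_rot: [[-0.001, 0.997, 0.076], [-0.001, 0.076, -0.997], [-1.0, -0.001, 0.001]]
force: [0.6, 0.3, -0.9]
gripper_width: 0.0596
t 6.5 shift [33.0, 41.7, -12.3] roll 0.27 j7 -0.05
```

```bash
python3 -m crank '[[[0,42,-12,0,50],[0,42,-12,0,50],[30,42,-12,0,50],[33,42,-12,0,50],[33,42,-12,0,50]]]' ; python3 -c "
from h import *
go([.661,-.1525,.014],np.radians(4.1))
c=cam('wrist');cv2.imwrite('pics/e.png',c['image'][:,:,::-1])"
```

```text
clock: 7.0
position: [0.6614, -0.1514, 0.0993]
tcp_rot: [[-0.002, 0.997, 0.076], [-0.0, 0.076, -0.997], [-1.0, -0.002, 0.0]]
force: [-0.3, -0.5, -1.0]
gripper_width: 0.0599
t 7.0 shift [85.3, -0.2, 1.0] roll 0.27 j7 -0.1
```

View pics/e.png

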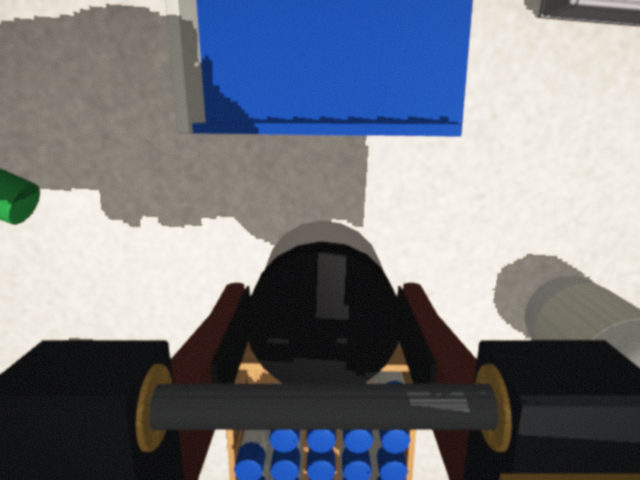

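The pot is held upright, with the rest at the top of the view and the carton at the bottom. The bottle on the right at about (600,310) may come close to the gripper body, so I'll measure it before lowering.

```bash
python3 - <<'E'
from h import *
t=np.load("t.npy",allow_pickle=True).item();s=np.load("s.npy",allow_pickle=True).item()
p,e=tri(t,(411,60),s,(299,364));print("cap",p.round(3),e.round(3))
for u in [(302,420),(302,440),(281,420),(323,420)]: print(plane(s,u,.01).round(3))
E
```

```text
cap [ 0.842 -0.201  0.146] 0.002
[ 0.835 -0.197  0.01 ]
[ 0.865 -0.209  0.01 ]
[ 0.824 -0.225  0.01 ]
[ 0.847 -0.17   0.01 ]
```

The bottle axis is at x = 0.842, about 60 mm clear of the gripper body. Lowering the pot.

```bash
python3 -m crank '[[[35,0,1,0,50],[65,0,1,0,50],[80,0,1,0,50],[84.5,0,1,0,50],[84.5,0,1,0,50]]]' ;python3 -m crank '[[[0,0,0,0,50],[0,0,0,0,87],[0,0,0,0,87],[0,0,0,0,87],[0,0,0,0,87]]]'; python3 -m crank '[[[-10,0,0,0,87],[-50,0,0,0,87],[-100,0,0,0,87],[-120,0,0,0,87],[-120,0,0,0,87]]]'; python3 - <<'E'
from h import *
t=cam("top");s=cam("scene");np.save("t2.npy",t,allow_pickle=True);np.save("s2.npy",s,allow_pickle=True)
cv2.imwrite("pics/f_s.png",s["image"][:,:,::-1]);cv2.imwrite("pics/f_t.png",t["image"][:,:,::-1])
E
```

```text
clock: 7.55
position: [0.6632, -0.1517, 0.0162]
tcp_rot: [[0.001, 0.997, 0.078], [0.0, 0.078, -0.997], [-1.0, 0.001, 0.0]]
force: [0.1, -0.8, -1.5]
gripper_width: 0.0594
clock: 8.05
position: [0.663, -0.1517, 0.0159]
tcp_rot: [[0.001, 0.997, 0.078], [-0.0, 0.078, -0.997], [-1.0, 0.001, 0.0]]
force: [0.9, 0.4, 0.9]
gripper_width: 0.0861
clock: 8.55
position: [0.6653, -0.1515, 0.1406]
tcp_rot: [[0.007, 0.997, 0.078], [-0.001, 0.078, -0.997], [-1.0, 0.007, 0.002]]
force: [-0.1, 0.2, -0.2]
gripper_width: 0.0871
```

View pics/f_s.png

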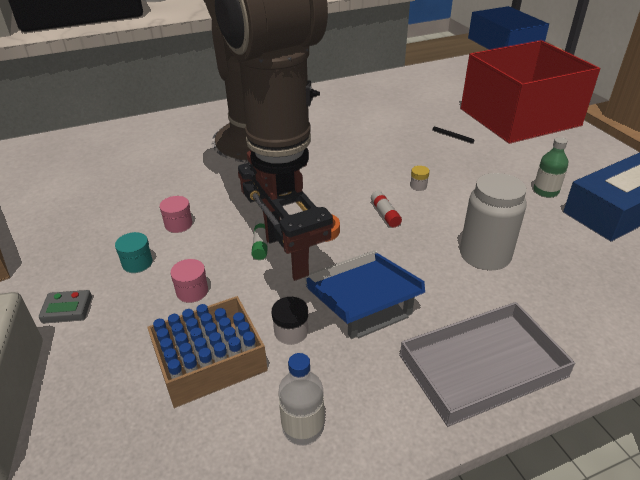

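The pot stands at scene px (290,318) between the rest and the carton. Next is the red tube.

```bash
python3 - <<'E'
from h import *
t=np.load("t2.npy",allow_pickle=True).item();s=np.load("s2.npy",allow_pickle=True).item()
bt=blobs(mask(s,(0,0,0),(180,255,45),(270,296,312,322)));print(bt)
go([.4316,.1454,.15],np.radians(86.4))
E
```

```text
[([289.7, 310.0], [272, 297, 36, 25, 792])]
t 8.65 shift [-14.3, -207.3, -314.3] roll -81.92 j7 -0.08
```

```bash
python3 -m crank '[[[-20,-27,-40,-8,60],[-20,-54,-80,-16,60],[-20,-80,-120,-24,60],[-20,-107,-160,-32,60],[-20,-130,-195,-40,60]]]' >/dev/null; python3 -c "
from h import *
go([.4316,.1454,.15],np.radians(86.4))"
```

```text
t 9.15 shift [4.3, 19.3, -137.8] roll -41.53 j7 0.26
```

```bash
python3 -m crank '[[[0,5,-40,-8,60],[0,10,-80,-16,60],[0,19,-120,-24,60],[0,19,-137,-32,60],[0,19,-137,-40,60]]]' >/dev/null;python3 -m crank '[[[0,0,0,-1.5,60],[0,0,0,-1.5,60]]]'; python3 - <<'E'
from h import *
go([.4316,.1454,.15],np.radians(86.4))
c=cam('wrist');cv2.imwrite('pics/g.png',c['image'][:,:,::-1])
b=blobs(mask(c,(-8,110,40),(8,255,255),(0,0,640,380)),60);print(b)
b=sorted(b,key=lambda q:-q[1][4])[:2]
A,B=[plane(c,q[0],.028) for q in b];print(A,B,np.linalg.norm(A-B),(A+(B-A)*.65),np.degrees(np.arctan2(*(A-B)[[1,0]])))
E
```

```text
clock: 9.85
position: [0.4351, 0.1431, 0.1546]
tcp_rot: [[-0.002, 0.073, 0.997], [0.0, 0.997, -0.073], [-1.0, 0.0, -0.002]]
force: [0.1, -0.0, 0.0]
gripper_width: 0.0598
t 9.85 shift [4.6, 2.0, -3.7] roll -0.6 j7 0.66
[([329.4, 184.5], [311, 174, 38, 21, 718]), ([329.5, 262.4], [312, 246, 36, 32, 997])]
[0.46856812 0.14508043 0.028     ] [0.40840269 0.14917902 0.028     ] 0.06030487546046382 [0.42946059 0.14774452 0.028     ] -3.897087425935036
```

View pics/g.png

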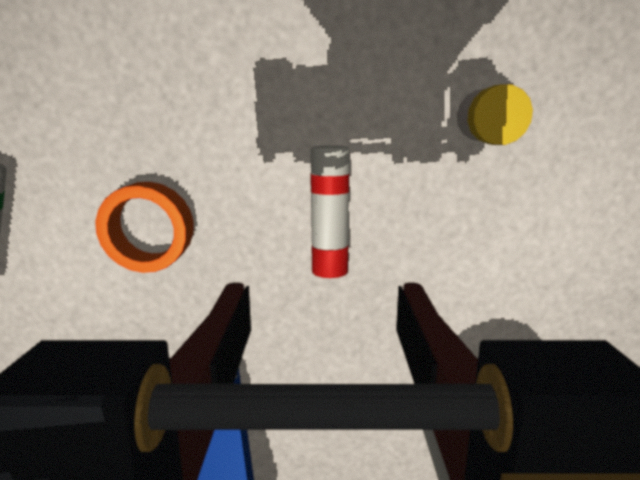

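The wrist view has the red tube at (330,212), with the tape at (145,228) well clear of the fingers. The two estimates agree to 3 mm. Descending between them.

```bash
python3 -m crank '[[[40,3,-4,0,60],[85,3,-4,0,60],[125,3,-4,0,60],[145,3,-4,0,60],[145,3,-4,0,60]]]' >/dev/null;python3 -m crank '[[[0,0,0,0,20],[0,0,0,0,20],[0,0,0,0,20],[0,0,0,0,20],[0,0,0,0,20]]]' 15; python3 -c "
from h import *
go([.4305,.1465,.009],np.radians(86.4))"
```

```text
clock: 10.9
position: [0.4322, 0.1468, 0.011]
tcp_rot: [[0.001, 0.071, 0.997], [-0.0, 0.997, -0.071], [-1.0, 0.0, 0.001]]
force: [0.4, 0.7, -0.2]
gripper_width: 0.0239
t 10.9 shift [2.0, -0.4, -1.7] roll -0.46 j7 0.41
```

```bash
python3 -m crank '[[[0,0,0,0,20],[0,0,0,0,20],[0,0,0,0,20]]]' 15; python3 - <<'E'
from h import *
c=cam('wrist');cv2.imwrite('pics/h.png',c['image'][:,:,::-1])
c=cam('scene');cv2.imwrite('pics/h2.png',cv2.resize(c['image'][140:290,290:490],None,fx=4,fy=4)[:,:,::-1])
E
```

```text
clock: 11.2
position: [0.4318, 0.1469, 0.0105]
tcp_rot: [[0.0, 0.07, 0.998], [-0.0, 0.998, -0.07], [-1.0, -0.0, 0.0]]
force: [-1.1, 0.8, -0.3]
gripper_width: 0.0203
```

View pics/h.png

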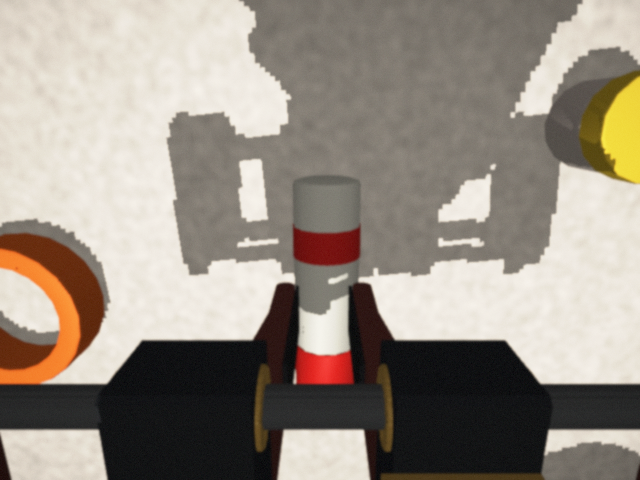

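View pics/h2.png

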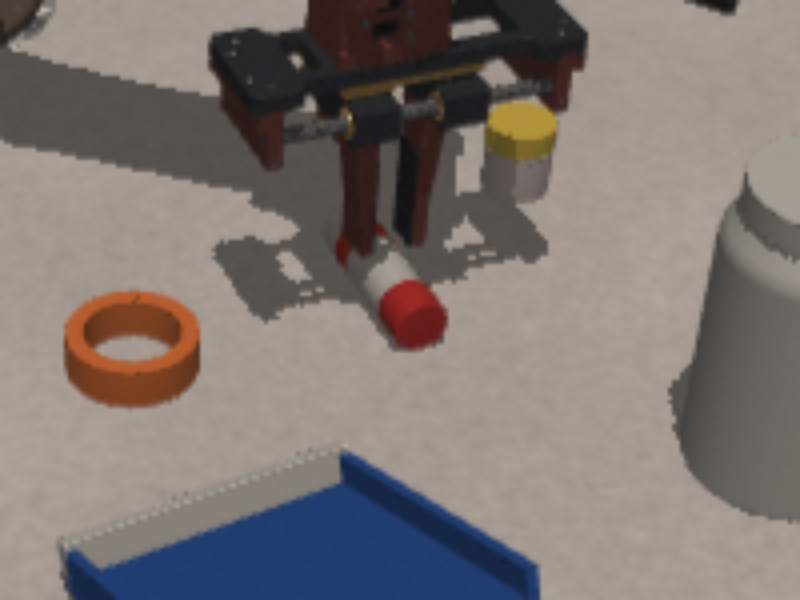

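Puzzling: the fingers closed to the commanded 20 mm although the tube is 30 mm. I'll check where the fingertips really are in the scene view.

```bash
python3 - <<'E'
from h import *
st=readout.get_state();c=cam('scene');p=np.array(st["position"]);R=np.array(st["tcp_rot"])
print(p,st["gripper_width"])
for dz in (0,.01,.02,.03):
  for s in (-1,1):
    for k in(.010,.0235): print(dz,s*k,((proj(c,p+[0,0,dz]+s*R[:,1]*k)-[290,140])*4).round(0))
h=cv2.resize(c['image'][170:235,350:425],None,fx=9,fy=9,interpolation=cv2.INTER_CUBIC);cv2.imwrite('pics/i.png',h[:,:,::-1])
E
```

```text
[0.43172908 0.14696079 0.0104147 ] 0.019860831785806356
0 -0.01 [360. 284.]
0 -0.0235 [337. 289.]
0 0.01 [395. 277.]
0 0.0235 [418. 272.]
0.01 -0.01 [361. 269.]
0.01 -0.0235 [338. 274.]
0.01 0.01 [396. 262.]
0.01 0.0235 [419. 257.]
0.02 -0.01 [362. 254.]
0.02 -0.0235 [339. 259.]
0.02 0.01 [397. 246.]
0.02 0.0235 [420. 241.]
0.03 -0.01 [363. 238.]
0.03 -0.0235 [340. 243.]
0.03 0.01 [398. 231.]
0.03 0.0235 [422. 226.]
```

View pics/i.png

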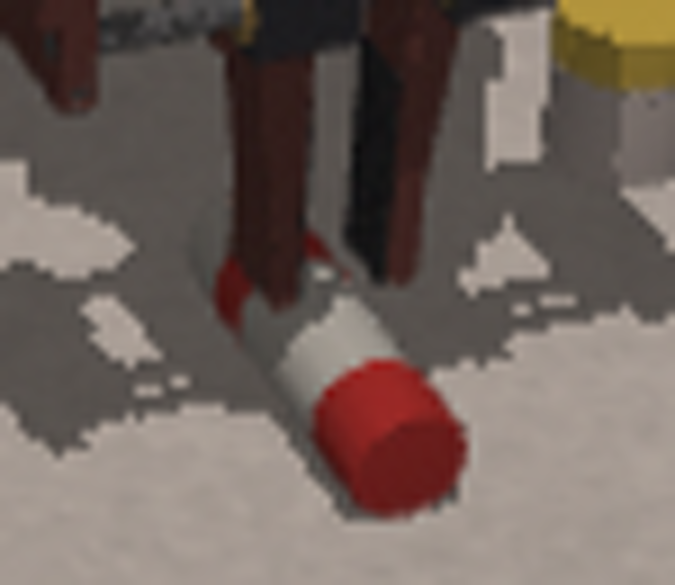

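```bash
python3 - <<'E'
from h import *
st=readout.get_state();c=cam('wrist');p=np.array(st["position"]);R=np.array(st["tcp_rot"])
for back in(0,.01,.019,.03):
  for z in (-.01,0,.01): print(back,z,proj(c,p-R[:,0]*back+R[:,1]*.01+R[:,2]*z).round(0),proj(c,p-R[:,0]*back-R[:,1]*.01+R[:,2]*z).round(0))
cv2.imwrite('pics/j.png',cv2.resize(c['image'][260:410,230:430],None,fx=4,fy=4,interpolation=cv2.INTER_CUBIC)[:,:,::-1])
E
```

```text
0 -0.01 [346. 264.] [303. 264.]
0 0 [346. 284.] [303. 284.]
0 0.01 [345. 304.] [303. 304.]
0.01 -0.01 [347. 272.] [302. 272.]
0.01 0 [347. 293.] [302. 293.]
0.01 0.01 [346. 313.] [302. 313.]
0.019 -0.01 [348. 279.] [301. 279.]
0.019 0 [348. 301.] [301. 301.]
0.019 0.01 [347. 322.] [301. 322.]
0.03 -0.01 [350. 289.] [299. 289.]
0.03 0 [349. 313.] [299. 313.]
0.03 0.01 [349. 335.] [300. 335.]
```

View pics/j.png

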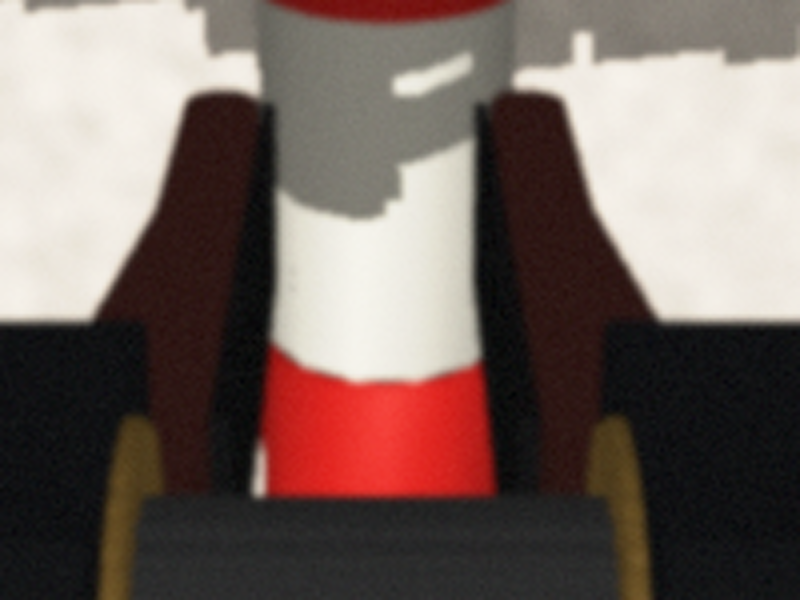

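Both views put the visible fingertips about 15–20 mm above the reported TCP, so the tips are above the tube's middle. I'll open, step lower while watching the force, and trust contact over the text.

```bash
python3 -m crank '[[[0,0,0,0,50],[0,0,0,0,50],[0,0,0,0,50],[0,0,0,0,50],[0,0,0,0,50]]]' >/dev/null; python3 -m crank '[[[5,0,0,0,50],[5,0,0,0,50]]]'; python3 -m crank '[[[4,0,0,0,50],[4,0,0,0,50]]]';  python3 -m crank '[[[3,0,0,0,50],[3,0,0,0,50]]]'
```

```text
clock: 12.1
position: [0.4314, 0.1467, 0.0049]
tcp_rot: [[-0.001, 0.07, 0.998], [-0.0, 0.998, -0.07], [-1.0, -0.0, -0.001]]
force: [-0.8, 1.2, 0.3]
gripper_width: 0.0502
clock: 12.3
position: [0.4315, 0.1468, 0.001]
tcp_rot: [[-0.001, 0.07, 0.998], [-0.0, 0.998, -0.07], [-1.0, -0.0, -0.001]]
force: [-0.5, -0.0, 0.3]
gripper_width: 0.0497
clock: 12.5
position: [0.4316, 0.1469, -0.0019]
tcp_rot: [[-0.0, 0.07, 0.998], [-0.0, 0.998, -0.07], [-1.0, -0.0, -0.0]]
force: [0.3, 0.7, 0.4]
gripper_width: 0.0497
```

No contact at z = -0.002, so the real fingertips are indeed higher. I'll go on in small steps.

```bash
for i in 1 2; do python3 -m crank '[[[3,0,0,0,50],[3,0,0,0,50]]]'|grep -E "position|force"; done; python3 - <<'E'
from h import *
c=cam('scene');h=cv2.resize(c['image'][170:235,350:425],None,fx=9,fy=9,interpolation=cv2.INTER_CUBIC);cv2.imwrite('pics/k.png',h[:,:,::-1])
E
```

```text
position: [0.4316, 0.1468, -0.0048]
force: [-0.7, 0.4, -0.0]
position: [0.4316, 0.1468, -0.0078]
force: [-0.1, -0.1, 0.6]
```

View pics/k.png

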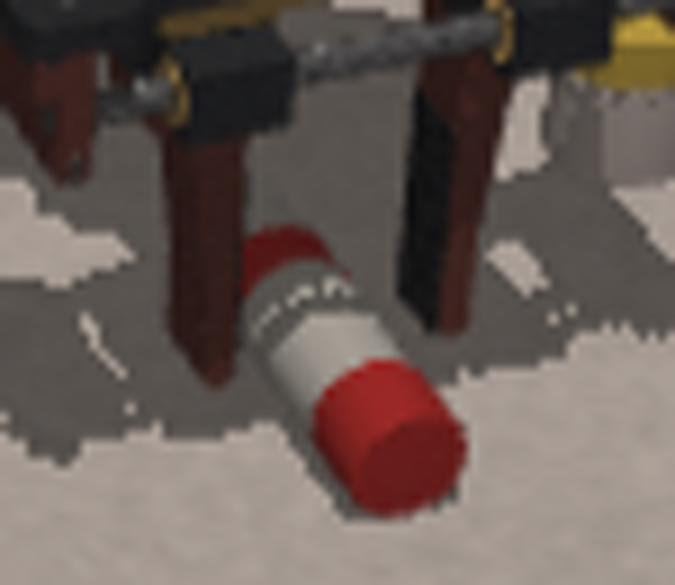

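```bash
python3 - <<'E'
from h import *
st=readout.get_state();c=cam('scene');p=np.array(st["position"]);R=np.array(st["tcp_rot"])
for dz in(.0,.01,.015,.02): print(dz,[((proj(c,p+[0,0,dz]+R[:,1]*k)-[350,170])*9).round(0).tolist() for k in(-.025,-.032,.025,.032)])
E
```

```text
0.0 [[207.0, 443.0], [180.0, 449.0], [399.0, 402.0], [426.0, 396.0]]
0.01 [[210.0, 409.0], [182.0, 415.0], [403.0, 368.0], [429.0, 362.0]]
0.015 [[211.0, 393.0], [183.0, 398.0], [404.0, 351.0], [431.0, 345.0]]
0.02 [[212.0, 375.0], [184.0, 381.0], [406.0, 334.0], [433.0, 328.0]]
```

The tips at (215,385) and (435,330) fit an 18.5 mm offset: the fingertips are about 18.5 mm above the reported TCP. I'll use that from here on. Lowering 3 mm and closing.

```bash
python3 -m crank '[[[3,0,0,0,50],[3,0,0,0,20],[3,0,0,0,20],[3,0,0,0,20],[3,0,0,0,20]]]' 15;python3 -m crank '[[[0,0,0,0,20],[0,0,0,0,20],[0,0,0,0,20]]]' 15
```

```text
clock: 13.5
position: [0.4318, 0.1469, -0.0105]
tcp_rot: [[0.0, 0.07, 0.998], [-0.0, 0.998, -0.07], [-1.0, -0.0, 0.0]]
force: [-0.2, -0.6, 1.0]
gripper_width: 0.0293
clock: 13.8
position: [0.4317, 0.1469, -0.0106]
tcp_rot: [[-0.0, 0.07, 0.998], [-0.0, 0.998, -0.07], [-1.0, -0.0, -0.0]]
force: [-0.2, -0.3, -0.5]
gripper_width: 0.0292
```

Gripped at 29.3 mm. Lifting, turning and carrying it to the rest.

```bash
python3 -m crank '[[[-10,0,0,0,20],[-50,0,0,0,20],[-90,0,0,8,20],[-120,0,0,16,20],[-120,0,0,24,20]]]' |grep -E "width|posi"; python3 -m crank '[[[0,0,0,8,20],[0,0,0,16,20],[0,0,0,24,20],[0,0,0,32,20],[0,0,0,40,20]]]' |grep -E "width|posi";python3 -m crank '[[[0,0,0,8,20],[0,0,0,16,20],[0,0,0,18,20],[0,0,0,18,20]]]' |grep -E "width|posi"; python3 -c "
from h import *
go([.610,-.0146,.09],np.radians(4.1))"
```

```text
position: [0.4337, 0.1483, 0.1135]
gripper_width: 0.0292
position: [0.4316, 0.1472, 0.1101]
gripper_width: 0.0292
position: [0.4316, 0.1473, 0.1101]
gripper_width: 0.0292
t 15.2 shift [20.2, 166.6, 173.9] roll -0.1 j7 -0.65
```

```bash
python3 -m crank '[[[0,33,35,0,20],[0,67,70,0,20],[0,100,105,0,20],[0,133,140,0,20],[20,166,174,0,20]]]' >/dev/null;  python3 -m crank '[[[0,0,0,0,20],[0,0,0,0,20]]]'|grep -E "width|posi"; python3 - <<'E'
from h import *
go([.610,-.0146,.018],np.radians(4.1))
c=cam('wrist');cv2.imwrite('pics/l.png',c['image'][:,:,::-1])
c=cam('scene');cv2.imwrite('pics/l2.png',cv2.resize(c['image'][200:340,270:450],None,fx=4,fy=4)[:,:,::-1])
E
```

```text
position: [0.6081, -0.0149, 0.0891]
gripper_width: 0.0291
t 15.9 shift [71.1, 2.0, -0.0] roll -0.16 j7 -0.32
```

View pics/l.png

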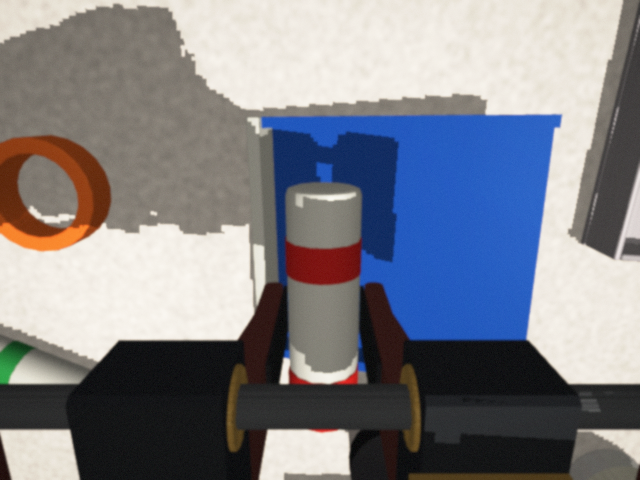

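View pics/l2.png

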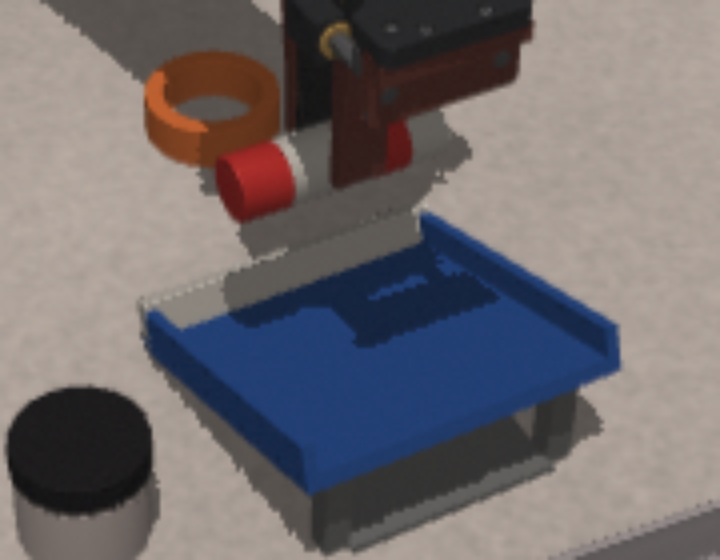

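The tube hangs level, parallel to the lip and above the slope. Lowering and releasing.

```bash
python3 -m crank '[[[30,2,0,0,20],[55,2,0,0,20],[66,2,0,0,20],[70,2,0,0,20],[70,2,0,0,20]]]' |grep -E "width|posi|force";  python3 -m crank '[[[0,0,0,0,20],[1,0,0,0,36],[1,0,0,0,40],[1,0,0,0,40],[1,0,0,0,40]]]'|grep -E "width|posi|force"; python3 -m crank '[[[-5,0,0,0,40],[-20,0,0,0,40],[-50,0,0,0,50],[-100,0,0,0,50],[-120,0,0,0,50]]]'|grep -E "width|posi|force"; python3 - <<'E'
from h import *
c=cam('wrist');cv2.imwrite('pics/m.png',c['image'][:,:,::-1])
c=cam('scene');cv2.imwrite('pics/m2.png',cv2.resize(c['image'][200:340,270:450],None,fx=4,fy=4)[:,:,::-1])
E
```

```text
position: [0.6105, -0.0134, 0.0206]
force: [-0.1, -0.6, -0.7]
gripper_width: 0.0291
position: [0.6105, -0.0142, 0.0192]
force: [-0.1, -0.7, -0.2]
gripper_width: 0.0399
position: [0.6125, -0.0132, 0.1446]
force: [0.3, 0.7, 0.5]
gripper_width: 0.0497
```

View pics/m.png

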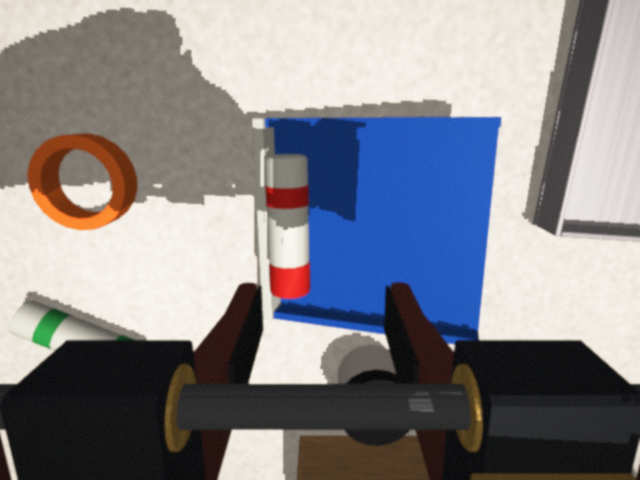

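View pics/m2.png

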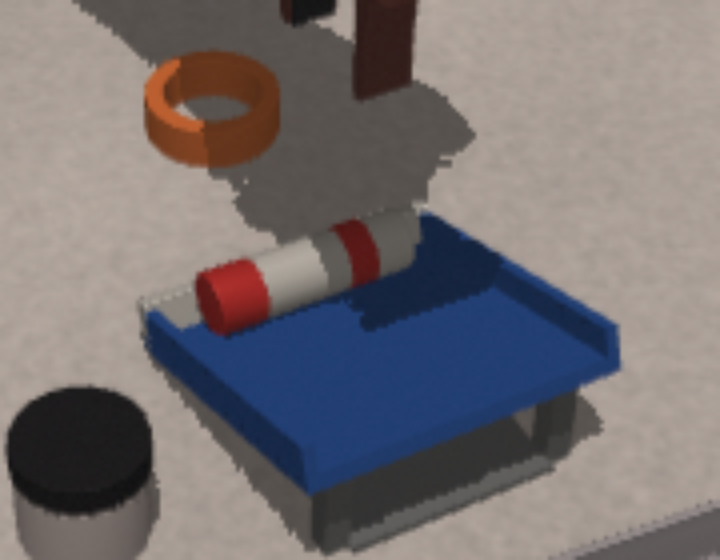

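The red tube lies against the lip at (288,225) in the wrist view. Next is the green tube.

```bash
python3 - <<'E'
from h import *
c=cam('wrist')
b=sorted(blobs(mask(c,(-8,110,40),(8,255,255),(240,120,340,320)),60),key=lambda q:-q[1][4])[:2]
A,B=[plane(c,q[0],.048) for q in b];m=A+(B-A)*.65;d=m[:2]-[.650,-.0117];a=np.radians(4.1)
print(np.linalg.norm(A-B),m,"local",d@[np.cos(a),np.sin(a)],d@[-np.sin(a),np.cos(a)])
go([.4221,-.1269,.13],np.radians(68.3))
E
```

```text
0.06003169694723697 [ 0.58831054 -0.0136061   0.048     ] local -0.06166786721508615 0.0025094129335674216
t 17.65 shift [11.0, -196.9, 99.5] roll -64.33 j7 -0.29
```

The red tube sits at local x = -62 mm, y = +2.5 mm, which is in tolerance. Going to the green one.

```bash
python3 -m crank '[[[0,-43,21,-8,60],[0,-86,43,-16,60],[0,-130,65,-24,60],[0,-170,86,-32,60],[10,-197,99,-40,60]]]' >/dev/null;python3 -m crank '[[[0,0,0,-8,60],[0,0,0,-16,60],[0,0,0,-24,60],[0,0,0,-24,60],[0,0,0,-24,60]]]' |grep -E "posi|width"; python3 - <<'E'
from h import *
go([.4221,-.1269,.13],np.radians(68.3))
c=cam('wrist');cv2.imwrite('pics/n.png',c['image'][:,:,::-1])
b=sorted(blobs(mask(c,(45,90,30),(85,255,255),(150,50,500,380)),60),key=lambda q:-q[1][4])[:2];print(b)
A,B=[plane(c,q[0],.028) for q in b];print(np.linalg.norm(A-B),(A+(B-A)*.65),np.degrees(np.arctan2(*(A-B)[[1,0]])))
E
```

```text
position: [0.4203, -0.1265, 0.1285]
gripper_width: 0.0601
t 18.65 shift [-1.5, 0.3, 1.9] roll -0.56 j7 1.04
[([323.0, 281.4], [304, 265, 39, 33, 1054]), ([321.6, 198.3], [302, 187, 40, 22, 762])]
0.06032131923016922 [ 0.41933456 -0.12746539  0.028     ] -21.363621368508063
```

View pics/n.png

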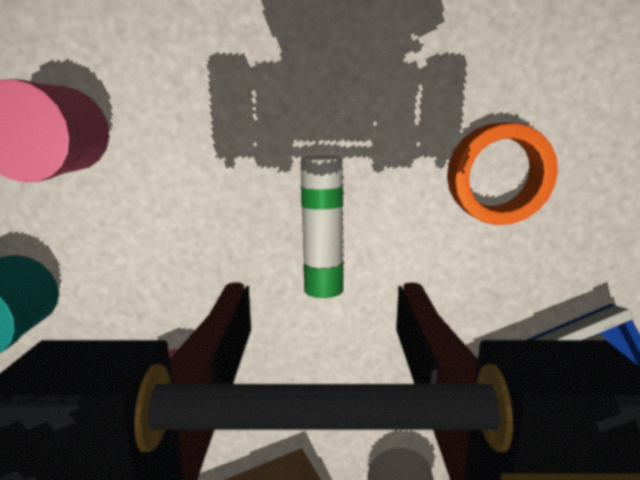

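The wrist view shows the green tube at (322,227), centred, with the tape at (503,173) clear. Descending to -0.0105.

```bash
python3 -m crank '[[[40,0,0,0,60],[80,0,0,0,60],[115,0,0,0,60],[134,0,0,0,60],[139,0,0,0,60]]]' >/dev/null;python3 -m crank '[[[0,0,0,0,60],[0,0,0,0,40],[0,0,0,0,20],[0,0,0,0,20],[0,0,0,0,20]]]' 15 >/dev/null; python3 -m crank '[[[0,0,0,0,20],[0,0,0,0,20],[0,0,0,0,20],[0,0,0,0,20]]]' 15; 
```

```text
clock: 20.1
position: [0.4211, -0.1269, -0.0096]
tcp_rot: [[0.0, 0.375, 0.927], [-0.001, 0.927, -0.375], [-1.0, -0.001, 0.001]]
force: [-0.3, -1.3, 7.4]
gripper_width: 0.0291
```

```bash
python3 -m crank '[[[-10,0,0,0,20],[-50,0,0,0,20],[-90,0,0,8,20],[-120,0,0,16,20],[-120,0,0,24,20]]]' |grep -E "width|posi"; python3 -m crank '[[[0,0,0,8,20],[0,0,0,16,20],[0,0,0,24,20],[0,0,0,32,20],[0,0,0,40,20]]]' |grep -E "width|posi"; python3 -m crank '[[[0,0,0,0,20],[0,0,0,0,20]]]' |grep -E "width|posi"; python3 -c "
from h import *
go([.642,-.0123,.105],np.radians(4.1))"
```

```text
position: [0.4231, -0.1266, 0.1139]
gripper_width: 0.0287
position: [0.4205, -0.1262, 0.1104]
gripper_width: 0.0289
position: [0.4207, -0.1262, 0.1103]
gripper_width: 0.0289
t 21.3 shift [5.3, 229.1, -97.3] roll 0.14 j7 0.01
```

```bash
python3 -m crank '[[[0,45,-19,0,20],[0,90,-38,0,20],[0,135,-57,0,20],[0,180,-76,0,20],[0,225,-95,0,20]]]' >/dev/null;  python3 -m crank '[[[0,4,-2,0,20],[0,4,-2,0,20],[0,4,-2,0,20]]]'|grep -E "width|posi"; python3 - <<'E'
from h import *
go([.642,-.0123,.028],np.radians(4.1))
c=cam('scene');cv2.imwrite('pics/o.png',cv2.resize(c['image'][200:340,270:450],None,fx=4,fy=4)[:,:,::-1])
E
```

```text
position: [0.6414, -0.0146, 0.1096]
gripper_width: 0.0291
t 22.1 shift [81.6, 0.9, -2.3] roll -0.04 j7 -0.31
```

View pics/o.png

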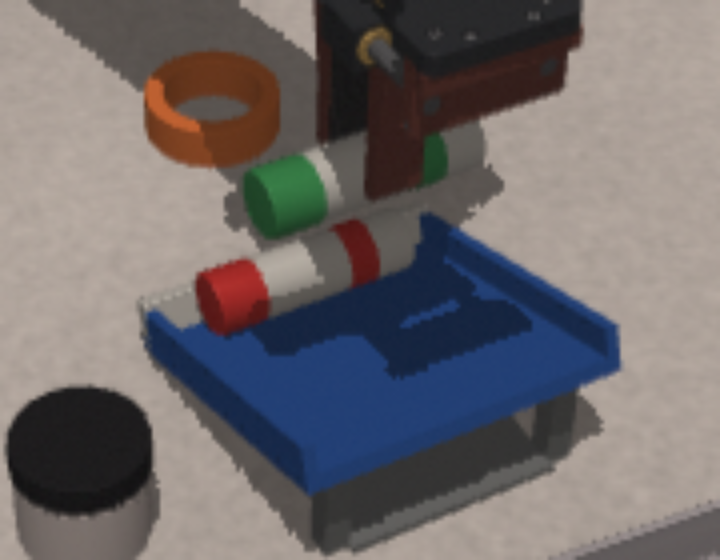

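The green tube is level above the slope, behind the red one. Lowering and releasing.

```bash
python3 -m crank '[[[40,1,-2,0,20],[65,1,-2,0,20],[76,1,-2,0,20],[80,1,-2,0,20],[80,1,-2,0,20]]]' |grep -E "width|posi|force";  python3 -m crank '[[[0,0,0,0,20],[1,0,0,0,36],[1,0,0,0,38],[1,0,0,0,38],[1,0,0,0,38]]]'|grep -E "width|posi|force"; python3 -m crank '[[[-5,0,0,0,38],[-20,0,0,0,38],[-50,0,0,0,50],[-100,0,0,0,50],[-120,0,0,0,50]]]'|grep -E "width|posi|force"; python3 - <<'E'
from h import *
c=cam('wrist');cv2.imwrite('pics/q.png',c['image'][:,:,::-1])
a=np.radians(4.1)
for lo,hi,z in (((-8,110,40),(8,255,255),.048),((45,90,30),(85,255,255),.057)):
    b=sorted(blobs(mask(c,lo,hi,(180,80,400,320)),60),key=lambda q:-q[1][4])[:2]
    A,B=[plane(c,q[0],z) for q in b];m=A+(B-A)*.65;d=m[:2]-[.650,-.0117]
    print(np.linalg.norm(A-B),m,"local",d@[np.cos(a),np.sin(a)],d@[-np.sin(a),np.cos(a)],np.degrees(np.arctan2(*(A-B)[[1,0]])))
c=cam('scene');cv2.imwrite('pics/q2.png',cv2.resize(c['image'][200:340,270:450],None,fx=4,fy=4)[:,:,::-1])
E
```

```text
position: [0.6434, -0.0124, 0.0306]
force: [0.2, -0.7, -0.9]
gripper_width: 0.0288
position: [0.6435, -0.0118, 0.0293]
force: [-0.4, -0.1, 0.4]
gripper_width: 0.0377
position: [0.6454, -0.0109, 0.1549]
force: [0.2, 0.2, -0.2]
gripper_width: 0.0498
0.06829385307514102 [ 0.58797018 -0.01664277  0.048     ] local -0.062224464818780766 -0.0004951517837321652 -87.1468519299245
0.060294789920575825 [ 0.61735652 -0.01330583  0.057     ] local -0.03267475217844771 0.0007322018976190733 -85.53105155134239
```

View pics/q.png

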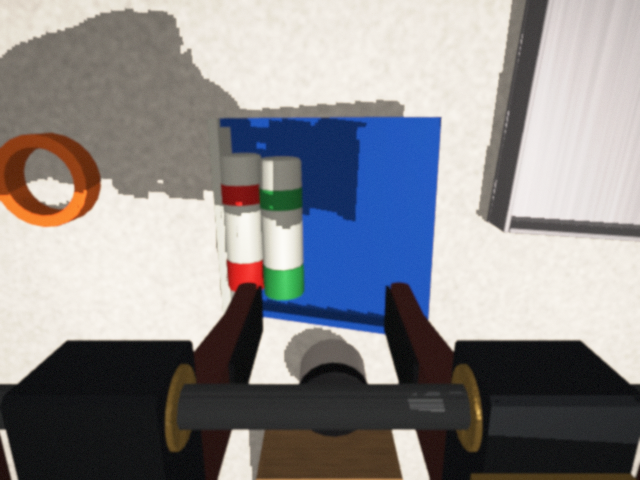

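View pics/q2.png

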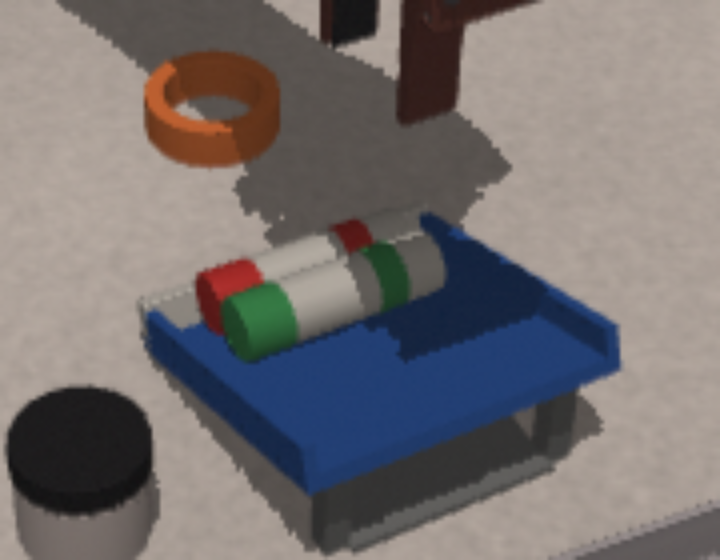

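Both tubes are settled: red at local (-62, 0) mm and green at (-33, +1) mm, parallel to the lip. Next is the small pot.

```bash
python3 - <<'E'
from h import *
t=np.load("t.npy",allow_pickle=True).item()
p=plane(t,(166.3,306.3),.045);print(p)
go([p[0],p[1],.13],np.radians(4.1))
E
```

```text
[0.36933636 0.26538657 0.045     ]
t 23.75 shift [22.3, -256.8, -295.1] roll -0.11 j7 -0.29
```

```bash
python3 -m crank '[[[0,-32,-37,0,70],[0,-65,-74,0,70],[0,-97,-111,0,70],[0,-130,-148,0,70],[0,-162,-185,0,70]]]' >/dev/null;python3 -m crank '[[[0,-32,-37,0,70],[0,-65,-74,0,70],[10,-90,-105,0,70],[15,-95,-110,0,70],[15,-95,-110,0,70]]]' |grep -E "posi|width"; python3 - <<'E'
from h import *
c=cam('wrist');cv2.imwrite('pics/r.png',c['image'][:,:,::-1])
b=blobs(mask(c,(18,120,60),(32,255,255),(0,0,640,380)),100);print(b)
print(plane(c,max(b,key=lambda q:q[1][4])[0],.043))
go([.3693,.2654,-.006],np.radians(4.1))
E
```

```text
position: [0.3652, 0.2649, 0.1335]
gripper_width: 0.0699
[([328.1, 226.4], [300, 196, 58, 61, 2754])]
[0.3677026  0.26886574 0.043     ]
t 24.8 shift [139.7, 3.0, -1.3] roll -0.07 j7 -0.93
```

View pics/r.png

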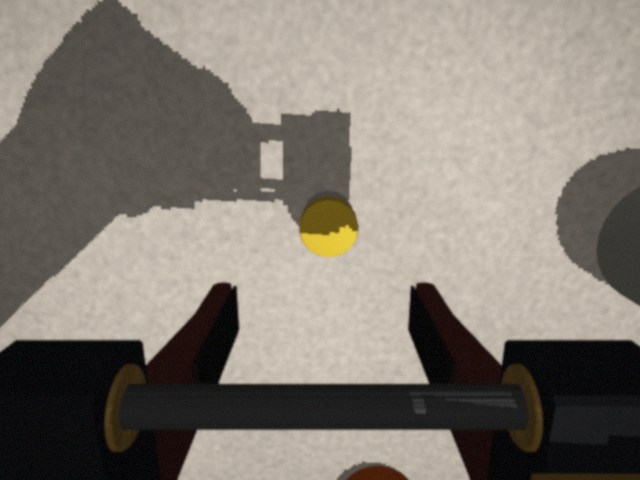

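The yellow lid is at (328,226), and the estimates differ by at most 3.5 mm in y. I'll aim for 0.267 and grip.

```bash
python3 -m crank '[[[40,3,-3,0,70],[80,3,-3,0,70],[115,3,-3,0,70],[134,3,-3,0,70],[139,3,-3,0,70]]]' >/dev/null;python3 -m crank '[[[0,0,0,0,70],[0,0,0,0,30],[0,0,0,0,30],[0,0,0,0,30],[0,0,0,0,30]]]' 15 >/dev/null; python3 -m crank '[[[0,0,0,0,30],[0,0,0,0,30],[0,0,0,0,30],[0,0,0,0,30]]]' 15;python3 -m crank '[[[-10,0,0,0,30],[-50,0,0,0,30],[-90,0,0,0,30],[-130,0,0,0,30],[-140,0,0,0,30]]]' ; python3 - <<'E'
from h import *
c=cam('scene');cv2.imwrite('pics/u.png',cv2.resize(c['image'][100:240,340:520],None,fx=4,fy=4)[:,:,::-1])
t=cam('top');b=blobs(mask(t,(0,0,0),(180,255,45),(355,135,400,200)));print(b)
s=cam('scene');b2=blobs(mask(s,(0,0,0),(180,255,45),(268,290,312,325)),100);print(b2)
cv2.imwrite('pics/u2.png',np.clip(cv2.resize(t['image'][130:210,330:430],None,fx=6,fy=6,interpolation=cv2.INTER_CUBIC)*1.5,0,255)[:,:,::-1])
go([.661,-.1525,.14],np.radians(4.1))
E
```

```text
clock: 26.2
position: [0.3697, 0.2679, -0.0045]
tcp_rot: [[0.001, 0.998, 0.069], [-0.0, 0.069, -0.998], [-1.0, 0.001, 0.0]]
force: [-0.3, -1.5, 7.0]
gripper_width: 0.0395
clock: 26.7
position: [0.3705, 0.2695, 0.1391]
tcp_rot: [[0.005, 0.998, 0.07], [0.003, 0.07, -0.998], [-1.0, 0.005, -0.002]]
force: [1.2, 0.8, -1.0]
gripper_width: 0.0398
[([376.6, 166.1], [363, 152, 28, 30, 645])]
[([289.6, 311.3], [272, 297, 36, 28, 871])]
t 26.85 shift [-4.5, 261.9, 439.0] roll -0.15 j7 -0.95[ WARN:0@2.927] global loadsave.cpp:1063 imwrite_ Unsupported depth image for selected encoder is fallbacked to CV_8U.
```

View pics/u.png

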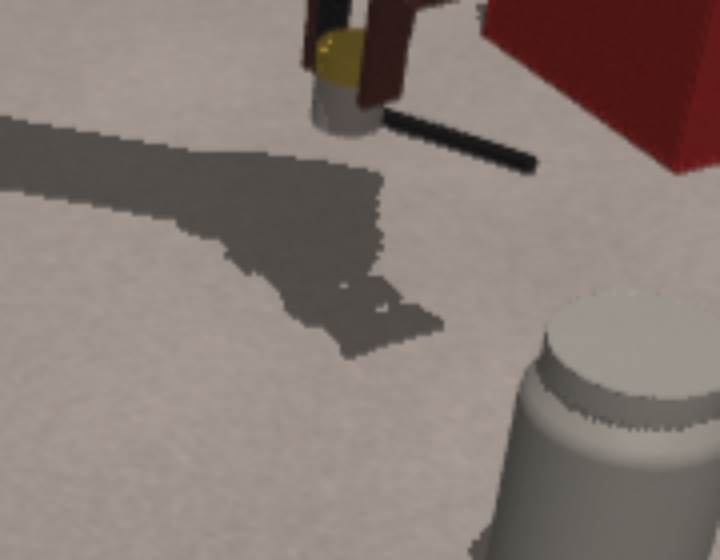

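View pics/u2.png

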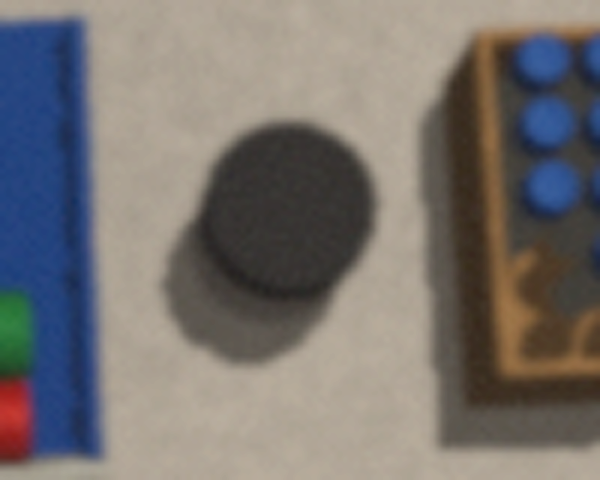

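```bash
python3 - <<'E'
from h import *
t=np.load("t2.npy",allow_pickle=True).item();s=np.load("s2.npy",allow_pickle=True).item()
p=plane(t,(378.1,164.6),.055);print("top",p)
p2=plane(s,(289.7,307.8),.055);print("scene",p2, "proj of top", proj(s,p))
print(tri(t,(378.1,164.6),s,(289.7,307.8)))
O=np.array([.650,-.0117]);C=np.array([.6718,-.2935]);a=np.radians(4.1);m=(p+p2)[:2]/2;m=np.array([.6625,-.152])
for q in(p[:2],p2[:2],m): print(q,np.linalg.norm(q-O),np.linalg.norm(q-C),(q-O)@[np.cos(a),np.sin(a)])
cv2.imwrite('pics/v.png',cv2.resize(s['image'][285:345,255:325],None,fx=8,fy=8,interpolation=cv2.INTER_CUBIC)[:,:,::-1])
E
```

```text
top [ 0.66393904 -0.15379275  0.055     ]
scene [ 0.66269965 -0.15066925  0.055     ] proj of top [288.15543738 308.86120941]
(array([ 0.6638621 , -0.15234501,  0.05678679]), np.float64(0.0025113348583237854))
[ 0.66393904 -0.15379275] 0.14277481290724134 0.13992823051996167 0.0037441026774617074
[ 0.66269965 -0.15066925] 0.139548320111697 0.1431203668012906 0.0027311988493877643
[ 0.6625 -0.152 ] 0.1408557418069991 0.14180528904099451 0.00243691834676092
```

View pics/v.png

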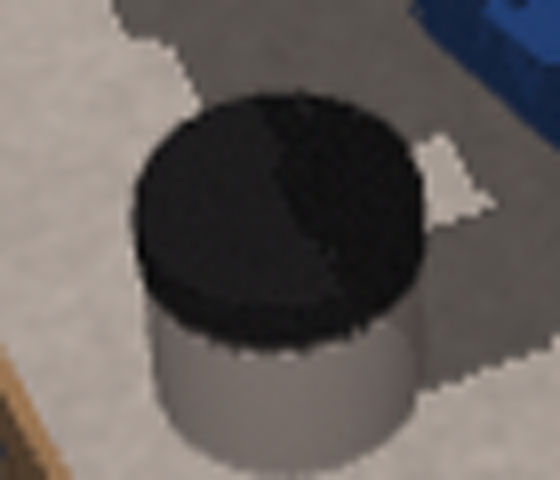

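The wide pot is upright at (0.6635, -0.152), 141 and 142 mm from the middles and 3 mm off the line. Carrying the small pot there.

```bash
python3 -m crank '[[[0,24,40,0,30],[0,48,80,0,30],[0,72,120,0,30],[0,96,160,0,30],[0,120,200,0,30]]]' >/dev/null;python3 -m crank '[[[0,24,40,0,30],[0,48,80,0,30],[0,72,120,0,30],[0,96,160,0,30],[0,120,200,0,30]]]' >/dev/null; python3 -m crank '[[[0,20,35,0,30],[0,20,35,0,30],[0,20,35,0,30]]]' |grep -E "posi|width"; python3 -c "
from h import *
go([.6635,-.1515,.08],np.radians(4.1))"
```

```text
position: [0.6576, -0.1482, 0.1317]
gripper_width: 0.0397
t 28.15 shift [51.7, 5.9, 3.8] roll -0.18 j7 -0.09
```

```bash
python3 -m crank '[[[15,6,3,0,30],[35,6,3,0,30],[50,6,3,0,30],[52,6,3,0,30],[52,6,3,0,30]]]' |grep -E "posi|width"; python3 - <<'E'
from h import *
go([.6635,-.1515,.051],np.radians(4.1))
c=cam('scene');t=cam('top')
cv2.imwrite('pics/w.png',cv2.resize(c['image'][245:345,240:340],None,fx=6,fy=6,interpolation=cv2.INTER_CUBIC)[:,:,::-1])
c=cam('wrist');cv2.imwrite('pics/w2.png',c['image'][:,:,::-1])
E
```

```text
position: [0.6646, -0.1498, 0.0823]
gripper_width: 0.0398
t 28.65 shift [31.3, -1.2, 1.6] roll -0.05 j7 -0.11
```

View pics/w.png

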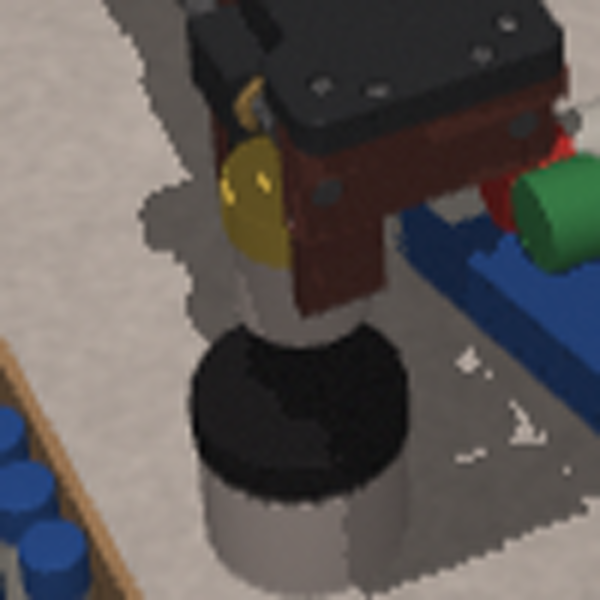

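View pics/w2.png

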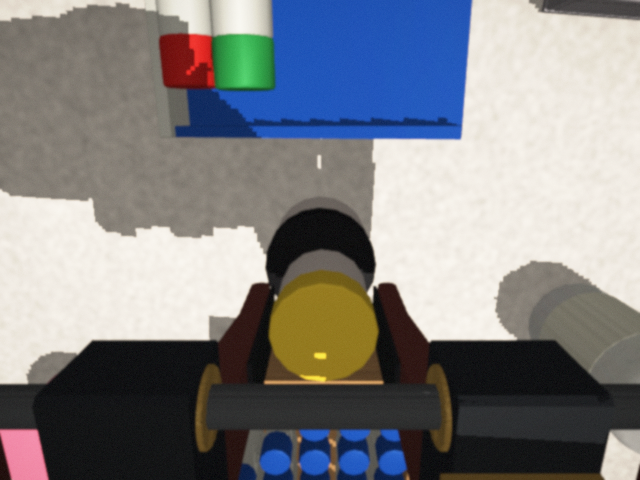

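The pot is centred over the lid in both views: x 303 against 300 in the scene view, 323 against 321 in the wrist view. Lowering gently.

```bash
python3 -m crank '[[[10,-1,1.5,0,30],[20,-1,1.5,0,30],[27,-1,1.5,0,30],[29,-1,1.5,0,30],[30,-1,1.5,0,30]]]' ;python3 -m crank '[[[0,0,0,0,30],[0,0,0,0,30]]]'
```

```text
clock: 29.3
position: [0.6639, -0.1521, 0.0524]
tcp_rot: [[-0.001, 0.998, 0.069], [0.0, 0.069, -0.998], [-1.0, -0.001, -0.0]]
force: [0.2, -0.3, -0.4]
gripper_width: 0.0396
clock: 29.5
position: [0.6644, -0.1522, 0.0533]
tcp_rot: [[0.0, 0.998, 0.069], [-0.0, 0.069, -0.998], [-1.0, 0.0, 0.0]]
force: [0.1, 0.1, -1.3]
gripper_width: 0.0398
```

```bash
python3 -m crank '[[[1,0,0,0,30],[2,0,0,0,30],[2,0,0,0,30]]]';python3 -m crank '[[[0.5,0,0,0,30],[0.5,0,0,0,30]]]'
```

```text
clock: 29.8
position: [0.6641, -0.1523, 0.051]
tcp_rot: [[-0.0, 0.998, 0.069], [-0.0, 0.069, -0.998], [-1.0, -0.0, 0.0]]
force: [-0.2, 0.3, -0.3]
gripper_width: 0.0395
clock: 30.0
position: [0.6642, -0.1522, 0.0507]
tcp_rot: [[0.0, 0.998, 0.069], [-0.0, 0.069, -0.998], [-1.0, 0.0, 0.0]]
force: [-1.2, -0.4, 1.2]
gripper_width: 0.04
```

Within about a millimetre of contact. Releasing and rising.

```bash
python3 -m crank '[[[0,0,0,0,44],[0,0,0,0,52],[0,0,0,0,70],[0,0,0,0,70],[0,0,0,0,70]]]'|grep -E "posi|width|force";python3 -m crank '[[[-10,0,0,0,70],[-30,0,0,0,70],[-70,0,0,0,70],[-110,0,0,0,70],[-130,0,0,0,70]]]'|grep -E "posi|force"; python3 -m crank '[[[0,-40,0,0,70],[0,-80,0,0,70],[0,-120,0,0,70],[0,-160,0,0,70],[0,-200,0,0,70]]]'|grep posi; python3 -m crank '[[[0,-40,0,0,70],[0,-80,0,0,70],[0,-80,0,0,70]]]'|grep posi; python3 - <<'E'
from h import *
t=cam("top");s=cam("scene");np.save("t3.npy",t,allow_pickle=True);np.save("s3.npy",s,allow_pickle=True)
cv2.imwrite("pics/x_s.png",cv2.resize(s["image"][190:350,240:450],None,fx=3.7,fy=3.7,interpolation=cv2.INTER_CUBIC)[:,:,::-1])
cv2.imwrite("pics/x_t.png",cv2.resize(t["image"][110:310,250:500],None,fx=3,fy=3,interpolation=cv2.INTER_CUBIC)[:,:,::-1])
E
```

```text
position: [0.6641, -0.1522, 0.0505]
force: [-0.6, 0.7, -0.3]
gripper_width: 0.0694
position: [0.6657, -0.1519, 0.1854]
force: [1.2, 0.3, -0.2]
position: [0.4632, -0.1661, 0.1811]
position: [0.3802, -0.1725, 0.1808]
```

View pics/x_s.png

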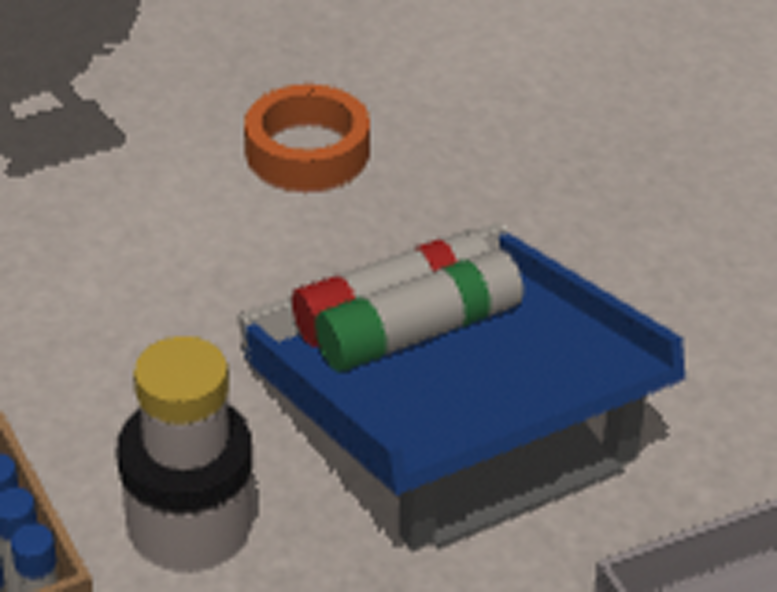

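View pics/x_t.png

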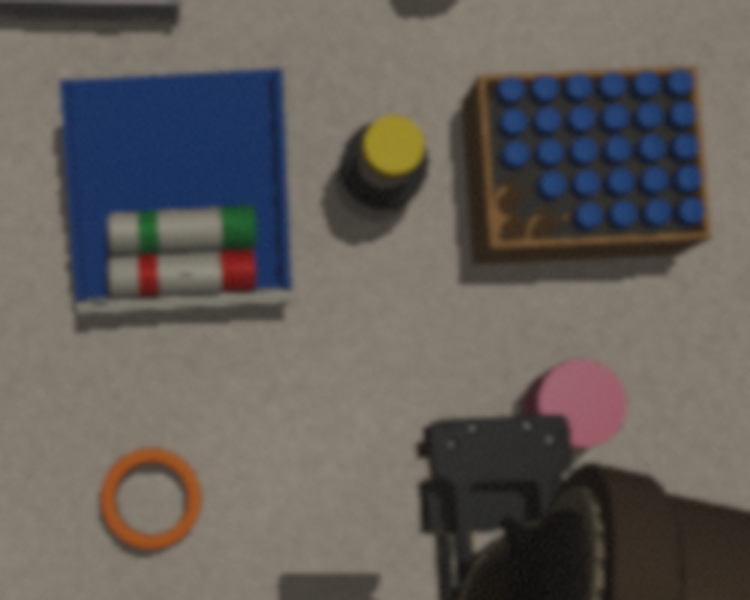

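The final views show both tubes against each other at the lip, the pots stacked at scene crop (185,450), and the tape in place. Now a numeric check.

```bash
python3 - <<'E'
from h import *
t=np.load("t3.npy",allow_pickle=True).item();s=np.load("s3.npy",allow_pickle=True).item();t0=np.load("t.npy",allow_pickle=True).item()
bt=blobs(mask(t,(18,120,60),(32,255,255),(360,140,400,180)));bs=blobs(mask(s,(18,120,60),(32,255,255),(270,270,310,310)));print(bt,bs)
print("yellow lid",tri(t,bt[0][0],s,bs[0][0]),plane(t,bt[0][0],.098))
for c in(t0,t): b=blobs(mask(c,(5,130,60),(17,255,255),(275,250,325,305)),100);print("tape",plane(c,b[0][0],.02).round(4))
O=np.array([.650,-.0117]);a=np.radians(4.1)
for lo,hi,z in (((-8,110,40),(8,255,255),.048),((45,90,30),(85,255,255),.057)):
    b=sorted(blobs(mask(t,lo,hi,(280,175,345,215)),30),key=lambda q:-q[1][4])[:2]
    A,B=[plane(t,q[0],z) for q in b];m=A+(B-A)*.65;d=m[:2]-O
    print("tube",np.linalg.norm(A-B).round(4),(d@[np.cos(a),np.sin(a)]).round(4),(d@[-np.sin(a),np.cos(a)]).round(4),np.degrees(np.arctan2(*(A-B)[[1,0]])).round(1))
print(np.abs(readout.get_state()["qd"]).max())
E
```

```text
[([380.4, 158.5], [370, 148, 21, 21, 343])] [([288.5, 292.2], [276, 281, 25, 23, 472])]
yellow lid (array([ 0.66570906, -0.15224601,  0.09386675]), np.float64(0.0007056951264478061)) [ 0.66440205 -0.15195604  0.098     ]
tape [0.4348 0.0022 0.02  ]
tape [0.435  0.0024 0.02  ]
tube 0.0611 -0.0627 0.0015 -84.6
tube 0.0615 -0.0347 -0.0007 -85.0
0.03654195393378667
```

```bash
python3 -m crank '[[[0,0,0,0,70],[0,0,0,0,70],[0,0,0,0,70],[0,0,0,0,70]]]' |grep -E "clock|force"; python3 -c "
from workcell import ticket; print(ticket.sign_off())"
```

```text
clock: 32.3
force: [-0.6, -0.3, 0.3]
the job is handed in; nothing more can be done
None
```

The job is done and handed in at 32.3 s of the 99 s allowed; sign-off gives no verdict. By my last camera checks everything is within tolerance.

| Check | Measured (rest axes where local) | Allowed |
|---|---|---|
| Red tube, local x / y | -62 to -63 mm / about +1.5 mm | -68.4 to -52.4 / ±25 mm |
| Green tube, local x / y | -33 to -35 mm / about -1 mm | -39.8 to -23.8 / ±25 mm |
| Tube angle to the rest's y axis | within 2° | 0.15 rad (8.6°) |
| Wide pot to middles of rest and carton | about 141 and 142 mm | under 153 mm each |
| Wide pot off the rest's y axis | about 3 mm | 15 mm |
| Small pot centre to wide pot centre | within about 3 mm | 12 mm |
| Tape, moved since the start | under 1 mm | 25 mm |

The small pot stands upright. The rays to its yellow lid meet 94 mm up, which fits a pot standing on the wide pot's lid. The gripper was clear of everything at hand-in.

- **Fingertips higher than stated:** they sat about 18.5 mm above the reported tool point. My first close on the red tube therefore went over its top half at 20 mm opening. I confirmed the offset in two views and by stepping down without contact, then gripped again lower, and the grip held.
- **Joint limit:** joint 7 reached the edge of its range (-2.86 rad) while I carried the wide pot, so I turned the tool back half a turn.
- **Measurement spread:** the views disagreed by 2 to 3.5 mm. Both tubes read 2 to 3 mm towards the lip compared with the text, which is within the calibration error. I checked the final tube heights only by the views and the contact, not by triangulating them again.

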